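# Balance the carburettor floats and reject the faulty one

## Robot

A 6-joint arm with a two-finger parallel gripper is mounted at the origin on the work surface. World frame = base frame: x ahead of the robot, y to its left, z up, the work surface at z = 0. Lengths are in m, angles in rad, forces in N, time in s.
With the tool pointing down it reaches from about 0.425 to 0.95 m from the base axis. Payload 3.5 kg.
Tool frame: the origin (TCP) lies midway between the tips of the shut fingers; the grasp point (between the pads) lies grasp_offset behind it (grasp_offset is the distance from the TCP to the grasp point, in m); z points along the fingers, y is the direction in which the jaws open and shut (so a half turn about z gives the same grasp; the last joint's range is limited). The gripper opens to 85 mm and grips with 20 to 120 N. Pads are 22 mm wide; open, the fingers measure 114 mm over their backs; the gripper's body (76 mm by 85 mm) begins 54 mm behind the grasp point. The pads swing forward as they close: fully open they stand 13 mm farther back than shut.
Start: joints at [1.187, 0.286, 1.577, -0, 1.279, -0.15], TCP at [0.156, 0.657, 0.231] pointing down, gripper open.
Joint ranges: [-2.77, 2.77], [-0.9, 2.22], [0.21, 2.48], [-1.53, 4.67], [0.24, 2.81], [-2.84, 2.84]. Speed limits (rad/s): [2.79, 2.79, 3.14, 3.14, 3.14, 3.14].

## Interface

Orientations are given as a unit quaternion [x, y, z, w].
In Python, from plant import * gives the robot as it stands.
- The arm moves only by the tool jog_arm, never from a script. Its argument "targets" is text: rows parted by semicolons, each of 7 numbers parted by spaces: the shift along the world's x, y, z in mm, then the turn, a rotation vector about the world's x, y, z in degrees, then the gripper's target within -1 to 1 (fully open at 1, half-way at 0, shut at -1). A call has 1 to 10 rows; each row shifts and turns the pose as measured when the row begins; what a row does not reach is not made up. A row lasts 1/12 s, in which the tool goes at most 41.7 mm and 7.16 degrees, less where a joint would pass 70% of its speed; a pose out of reach is approached as far as the arm can. A call with a gripper value outside its range is refused whole. The fingers move at their own pace and stop on an object; "force" is the grip in N (left out, the last holds). Time passes only in rows, so rows that do not move let the fingers close. It gives the time, the measured TCP pose, the force and the opening at its end, in the units of the state.
- get_state(): the state, without advancing time (a new reading comes with each control period).
- read_camera(name): name is "scene" or "top" or "wrist"; returns a dict with "pixels" (384x512x3 uint8, blue, green, red), "mtx" (3x3 intrinsics, pixels), "world_from_camera" (4x4, takes a point from camera to world coordinates). Camera axes: x right, y up, looking along -z (the intrinsics and any distortion apply to the point x, -y, -z); pixel columns grow to the right and rows downward; lengths in m; the calibration is good to about 2 mm. A picture is of the moment at which its call begins. There is no depth.
- sign_off(): hands the job in, once; it reports no verdict.
Trained networks look in a picture, given as the dict that the camera call returned (one of the last four; its "shot" number tells which), for a name from the list of things; names that differ only in an ending like _2 or _b are one class to them, and where a whole thing is asked for, a point or a joint stands for the part that bears it (a point fixed in the world has none). Each returns a list of dicts, best first, with "p" (0 to 1); they miss things now and then, are a little off and sometimes report something else, mostly with a low value. They report only what shows in the picture. A call takes as long as a camera call. They do not tell look-alikes from the thing itself.
- spot_in(target, picture): "uv" ([column, row] in pixels, amid what is visible of it).
- silhouettes(target, picture): "mask" (384x512 bool, what is visible of it) and "uv" ([column, row] in pixels, amid what is visible of it).
- mark_of(target, picture): "uv" ([column, row] in pixels: a listed point, or the origin of a listed thing).
The state is a dict: "time": time; "qpos": joint angles; "dq": joint speeds; "joint_efforts": joint torques, N m; "eef_pos": TCP position; "tcp_rot": TCP orientation; "contact_force": force on the tool from outside, world axes, zero at the start; "wrist_torque": the same for the moment, N m; "opening": opening from 0.0 (shut) to 1.0 (fully open).
Only numpy, scipy, OpenCV 4.12 (cv2) and the standard library are available. Lean on these libraries where they do the work, as an engineer would, in place of code of your own. Each camera call takes 0.05 s, during which the arm holds its last target.

## Task

One of these two brass twin floats has a lump of solder hidden in one of its pontoons. Hang both floats side by side on the knife edge and let go of them, to see which one tips; then stand the one that tips upright in the red tray, and leave the sound one hanging level on the knife edge. Leave everything else on the bench where it is.

Things in the scene. Friction and masses are not known exactly. Their poses are not given: they have to be found in the camera images.
- float_a: Brass twin float of a boat-engine carburettor, about 150 g; float_a and float_b look the same. Origin: centre of its underside; z up when it stands on its pontoons; x along its 136 mm span. Two closed pontoons, 38 x 38 mm and 47 mm tall, are centred at x = -48 and +48 mm and joined by a flat bridge 20 mm wide in y, underside 47 mm and top 53 mm above the origin.
- float_b: Same sizes and axes as float_a. Either of the two floats may be the faulty one, in either pontoon (about 30 g too heavy there).
- float_a_tab (a point): Middle of float_a's upright grip tab, 75 mm above its origin. The tab stands on the middle of the bridge: 24 mm along x, 10 mm thick along y, from 53 to 87 mm above the origin. Pinched across its thickness, clear of the bridge, it can be lowered on the blade and let go.
- float_b_tab (a point): Middle of float_b's grip tab, as for float_a.
- float_a_notch (a point): Apex of float_a's saddle groove, 46 mm above its origin: an inverted V under the bridge, walls at 45 degrees, 10 mm deep, 20 mm long, running along y. Hung by it on the blade (apex on the edge) a sound float released level stays level, its weight being below the edge; the faulty one tips about its y axis by some 18 to 27 degrees, either way, after swinging for 1 to 2 s.
- float_b_notch (a point): Apex of float_b's saddle groove, as for float_a.
- stand: Knife-edge stand, fixed: grey base plate 130 mm (x) by 240 mm (y) by 12 mm, z up. Origin: centre of its underside. A steel blade stands on edge over the middle of the base. End posts at y = -106 and +106 mm are 88 mm high. Floats hang with their span across the blade, along the stand's x; with their middles at y = -48 and +48 mm both swing freely.
- stand_foot (a point): Point on top of the stand's base (12 mm above the desk) straight under the middle of the blade; axes as the stand. The blade is 3 mm thick and runs along y from -99 to +99 mm, its rounded edge straight, level, over x = 0. Its height differs each time: edge 95 to 120 mm above the desk, to be found by touch or by eye. It is clamped and does not give under 25 N.
- tray: Red open reject tray, fixed, outside 200 mm (x) by 100 mm (y), 30 mm high, walls and floor 4 mm thick. Origin: centre of its underside; x along its length. A float fits in it lengthwise.
- pump: Green boxy air pump with a black rocker switch, 110 x 140 mm, 116 mm high. Bystander. Origin: centre of its underside.
- hex_keys: Red plastic holder 75 x 34 x 28 mm with upright steel hex keys up to 110 mm high. Bystander. Origin: centre of its underside.
- blow_nozzle: Chrome blow nozzle lying on the desk, about 200 mm long (x) and 25 mm high. Bystander. Origin: on the desk under its middle.
- idle_screw: Knurled brass idle-speed screw standing on its head, 26 mm across, 62 mm high. Bystander. Origin: centre of its underside.
Mind the look-alikes: they are no part of the job. What is shaped like the float_b but black is not meant. Leave any turquoise look-alike of the float_a alone.

How it is judged:
By the outcome, as a careful person would: the job done as asked, in the order asked, and still so for the second after the job is handed in, with the robot touching nothing.
It also fails if it takes over 72 s, if anything falls off the work surface, if the arm or the gripper's body presses on something with over 40 N, if the wrist force passes 120 N, or if a joint passes its speed limit or range.

## Working session

There is one attempt and no reset: what is moved stays moved. The work goes in short steps, Python scripts to look and compute and a tool call to move; the robot and the scene stay as the last step left them, time stands still between calls to the robot, and variables do not carry over. Pictures are saved under pics/ and viewed, and the job is handed in when it is done.

Besides the shell and the picture viewer there is one more tool, called after "Call:" as name(argument=value, ...), one argument or row to a line, values as JSON. jog_arm: Moves the arm, as the interface text tells. Its arguments: {"type":"object","properties":{"targets":{"type":"string"},"force":{"type":"number"}},"required":["targets"]}

```bash
ls; mkdir -p pics
python3 - <<'E'
from plant import *
import cv2
s=get_state();print(s)
for n in("scene","top","wrist"):
    p=read_camera(n);cv2.imwrite(f"pics/{n}0.png",p["pixels"]);print(n,p["mtx"].tolist(),p["world_from_camera"].round(4).tolist(),[k for k in p])
E
```

```text
pics
{'time': 0.0, 'qpos': array([ 1.18700791e+00,  2.87195743e-01,  1.57819641e+00,  3.27087997e-05,
        1.27862021e+00, -1.49979521e-01]), 'dq': array([ 1.56443956e-05,  6.58255583e-04,  5.28579046e-04, -2.93936008e-04,
        6.77572488e-04, -1.15100442e-04]), 'joint_efforts': array([-7.52223150e-04, -4.05984879e+01, -2.92622602e+01, -2.36580499e-04,
        5.91529024e-03,  2.25872888e-06]), 'eef_pos': array([0.15608359, 0.65601806, 0.22991663]), 'tcp_rot': array([ 1.16642959e-01,  9.93173175e-01, -1.16289540e-03, -3.34173112e-04]), 'contact_force': array([ 0.42720657, -0.53854138, -0.18668397]), 'wrist_torque': array([-0.05431666,  0.01577322,  0.01235435]), 'opening': 1.000758323367063}
scene [[392.11534091363313, 0.0, 257.4832401800686], [0.0, 392.11534091363313, 184.01726994347962], [0.0, 0.0, 1.0]] [[0.126, -0.5517, 0.8244, 1.4464], [0.9919, 0.0589, -0.1123, -0.0556], [0.0134, 0.8319, 0.5547, 0.695], [0.0, 0.0, 0.0, 1.0]] ['pixels', 'mtx', 'world_from_camera', 'shot']
top [[410.9245030391881, 0.0, 252.84633026913033], [0.0, 410.9245030391881, 190.0006831560604], [0.0, 0.0, 1.0]] [[0.0035, 0.9897, -0.1432, 0.276], [-0.9999, 0.005, 0.0104, 0.0625], [0.011, 0.1432, 0.9896, 1.5733], [0.0, 0.0, 0.0, 1.0]] ['pixels', 'mtx', 'world_from_camera', 'shot']
wrist [[274.3852096328014, 0.0, 259.93913913695525], [0.0, 274.3852096328014, 196.5688267007852], [0.0, 0.0, 1.0]] [[0.2316, -0.9379, -0.2584, 0.09], [0.9728, 0.2229, 0.0631, 0.6723], [-0.0016, -0.266, 0.964, 0.3723], [0.0, 0.0, 0.0, 1.0]] ['pixels', 'mtx', 'world_from_camera', 'shot']
```

View pics/scene0.png

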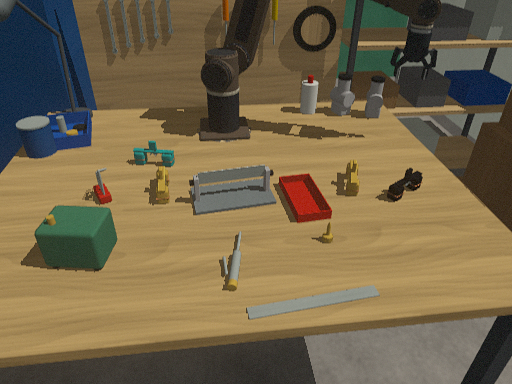

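View pics/top0.png

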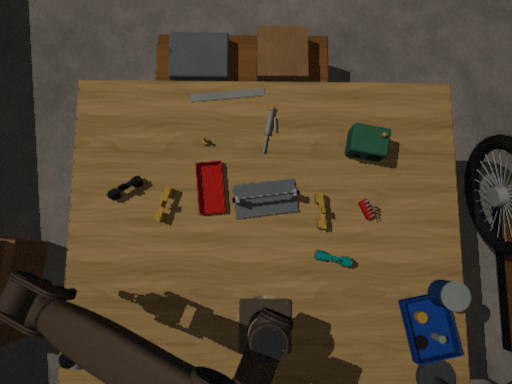

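View pics/wrist0.png

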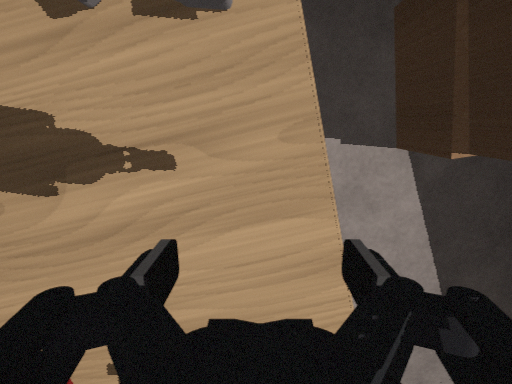

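The scene image shows the brass floats at (162,185) and (353,178), the turquoise look-alike at (154,155) and the black one at (405,184). In the top image the brass floats are at (321,211) and (164,204), turquoise at (334,259), black at (125,188). The stand is at top (266,198) and the tray at (211,188).

```bash
cat > h.py <<'E'
import numpy as np, cv2
def ray(p,uv):
    M=p["world_from_camera"];K=p["mtx"]
    d=np.array([(uv[0]-K[0,2])/K[0,0],-(uv[1]-K[1,2])/K[1,1],-1.]);d=M[:3,:3]@d
    return M[:3,3],d/np.linalg.norm(d)
def atz(p,uv,z):
    o,d=ray(p,uv);return o+d*(z-o[2])/d[2]
def tri(*pu):
    A=0;b=0
    for p,uv in pu:
        o,d=ray(p,uv);P=np.eye(3)-np.outer(d,d);A=A+P;b=b+P@o
    return np.linalg.solve(A,b)
def proj(p,X):
    M=p["world_from_camera"];K=p["mtx"];X=np.atleast_2d(X)
    c=(X-M[:3,3])@M[:3,:3];return np.c_[K[0,0]*c[:,0]/-c[:,2]+K[0,2],K[1,1]*-c[:,1]/-c[:,2]+K[1,2]]
E
python3 - <<'E'
from plant import *
from h import *
P={n:read_camera(n) for n in("scene","top")}
for t,z in[("float_a_tab",.075),("float_a",0),("float_a_notch",.046),("stand",0),("stand_foot",.012),("tray",0)]:
  for n,p in P.items():
    for r in mark_of(t,p)[:5]: print(t,n,np.round(r["uv"],1),round(r["p"],2),atz(p,r["uv"],z)[:2].round(4))
for n,p in P.items():
  for t in("float_a","stand","tray"):
    for r in silhouettes(t,p)[:5]:
        ys,xs=np.nonzero(r["mask"]);c=np.c_[xs,ys]
        print(t,n,np.round(r["uv"],1),round(r["p"],2),len(xs),[np.round(v,1) for v in cv2.minAreaRect(c.astype(np.float32))])
for n,p in P.items():
    im=p["pixels"]
    for i,(u,v) in enumerate({"scene":[(162,185),(353,178),(232,188)],"top":[(321,211),(164,204),(266,198)]}[n]):
        w=50 if i==2 else 32
        cv2.imwrite(f"pics/c_{n}{i}.png",cv2.resize(im[v-w:v+w,u-w:u+w],(390,390),interpolation=cv2.INTER_CUBIC))
    r=np.hstack([cv2.imread(f"pics/c_{n}{i}.png") for i in (0,1)]);cv2.imwrite(f"pics/cc_{n}.png",r)
E
```

```text
float_a_tab scene [155.  142.4] 0.83 [ 0.238  -0.2413]
float_a_tab scene [161.  171.7] 0.8 [ 0.429  -0.2071]
float_a_tab scene [ 83.4 254.6] 0.33 [ 0.7647 -0.3512]
float_a_tab top [336.8 259.5] 0.62 [ 0.2413 -0.2568]
float_a_tab top [325.5 207.8] 0.51 [ 0.4282 -0.22  ]
float_a scene [402.  197.7] 0.92 [0.5354 0.5156]
float_a scene [160.5 194. ] 0.68 [ 0.4366 -0.2171]
float_a scene [351.2 185.9] 0.62 [0.456  0.3811]
float_a scene [154.2 164.4] 0.62 [ 0.2555 -0.2521]
float_a top [127.4 188.5] 0.86 [0.5071 0.5299]
float_a top [164.4 204.3] 0.62 [0.4465 0.3854]
float_a top [329.  258.8] 0.53 [ 0.242  -0.2432]
float_a_notch scene [160.7 182.4] 0.88 [ 0.4426 -0.2105]
float_a_notch scene [151.9 150.1] 0.58 [ 0.2373 -0.2554]
float_a_notch scene [158.3 171.3] 0.27 [ 0.3782 -0.2227]
float_a_notch top [334.5 257.4] 0.88 [ 0.2482 -0.2547]
float_a_notch top [320.9 209.8] 0.77 [ 0.4236 -0.2081]
stand scene [234.1 197.2] 0.97 [0.4775 0.0053]
stand scene [355.4 164.5] 0.33 [0.3283 0.4389]
stand top [265.9 196.7] 0.83 [ 0.4778 -0.0045]
stand top [322.3 208.3] 0.17 [ 0.4338 -0.2218]
stand_foot scene [
[... 811 characters left out ...]
), np.float64(63.4)]
float_a top [123.6 190. ] 0.85 337 [array([124.5, 188.6]), array([11.7, 37.7]), np.float64(60.5)]
float_a top [166.  204.7] 0.62 341 [array([163.6, 204.2]), array([12. , 36.7]), np.float64(18.4)]
float_a top [318.  211.2] 0.6 285 [array([320. , 211.1]), array([34.7, 10.5]), np.float64(85.6)]
float_a top [333.2 255. ] 0.59 318 [array([332.8, 258.9]), array([38.3, 10.4]), np.float64(15.1)]
stand top [266.7 199. ] 0.85 2182 [array([265.2, 198.6]), array([35.3, 66.7]), np.float64(83.0)]
stand top [318.5 211.1] 0.23 322 [array([320. , 210.6]), array([35.6, 10.5]), np.float64(85.4)]
tray top [206.9 187.9] 0.63 1391 [array([209.6, 187.9]), array([52.7, 26.9]), np.float64(85.6)]
```

```bash
python3 -c "
import cv2,numpy as np
a=np.vstack([cv2.imread('pics/cc_scene.png'),cv2.imread('pics/cc_top.png')]);cv2.imwrite('pics/cc.png',cv2.resize(a,(600,600)))"
```

```text
(no output)
```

View pics/cc.png

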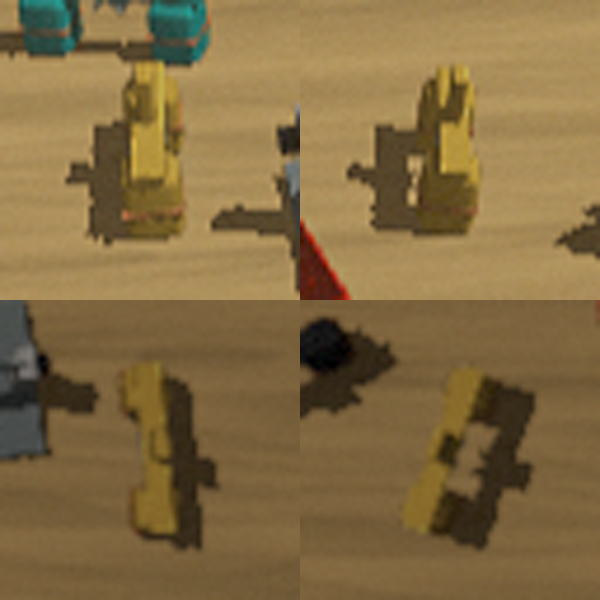

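Call:
jog_arm(
  targets="28 -30 5 0 0 0 1;28 -30 5 0 0 0 1;28 -30 5 0 0 0 1;28 -30 5 0 0 0 1;28 -30 5 0 0 0 1;28 -30 5 0 0 0 1;28 -30 5 0 0 0 1;28 -30 5 0 0 0 1;20 -20 5 0 0 0 1;0 0 0 0 0 0 1",
)

```text
time: 1.98
eef_pos: [0.4021, 0.3888, 0.2771]
tcp_rot: [0.112, 0.994, 0.0, 0.001]
contact_force: [0.3, 0.7, 0.5]
opening: 0.998
```

Run:
```python
from plant import *
from h import *
print(get_state()["eef_pos"])
p=read_camera("wrist");cv2.imwrite("pics/w1.png",p["pixels"])
p=read_camera("scene");im=p["pixels"];cv2.imwrite("pics/s1.png",cv2.resize(im[150:220,310:400],(720,560),interpolation=cv2.INTER_CUBIC))
```

```text
[0.40209796 0.38875734 0.27714561]
```

View pics/w1.png

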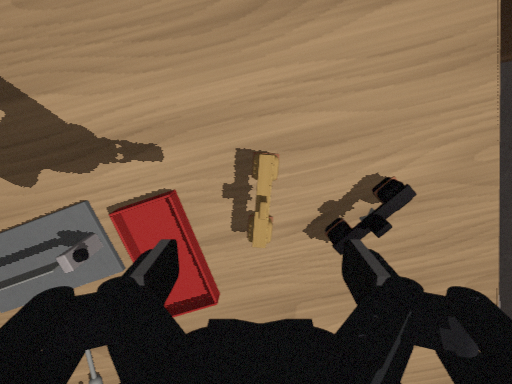

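View pics/s1.png

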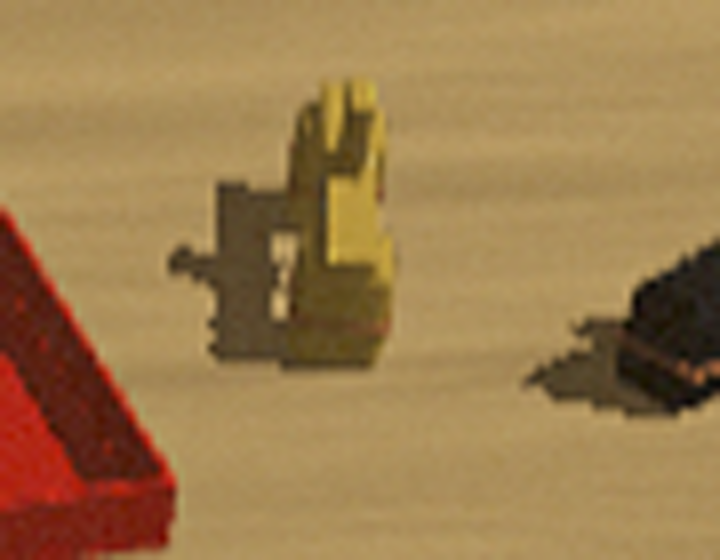

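Wrist image: float at (262,200) stands upright, tray left at (165,245), black look-alike right at (372,215). Next I fit poses by matching the model silhouette to the masks.

```bash
cat >> h.py <<'E'
from scipy.optimize import minimize
BX=[(-67,-29,-19,19,0,47),(29,67,-19,19,0,47),(-68,68,-10,10,47,53),(-12,12,-5,5,53,87)]
def corners(boxes):
    out=[]
    for a,b,c,d,e,f in boxes: out.append(np.array([(x,y,z) for x in(a,b) for y in(c,d) for z in(e,f)])/1000.)
    return out
def Rz(a): c,s=np.cos(a),np.sin(a);return np.array([[c,-s,0],[s,c,0],[0,0,1]])
def render(p,boxes,T,R,roi,S=4):
    x0,y0,x1,y1=roi;m=np.zeros(((y1-y0)*S,(x1-x0)*S),np.uint8)
    for c in corners(boxes):
        q=(proj(p,c@R.T+T)-[x0,y0]+.5)*S-.5
        cv2.fillConvexPoly(m,cv2.convexHull(np.round(q*16).astype(np.int32)),255,shift=4)
    return cv2.resize(m,(x1-x0,y1-y0),interpolation=cv2.INTER_AREA)/255.
def brass(p,roi):
    x0,y0,x1,y1=roi;h=cv2.cvtColor(p["pixels"],cv2.COLOR_BGR2HSV)[y0:y1,x0:x1]
    return h
def fit(views,x,y,yaw,z=0,boxes=BX):
    # views: (pic, mask float full)
    ob=[]
    for p,m in views:
        ys,xs=np.nonzero(m>0.5);ob.append((max(xs.min()-12,0),max(ys.min()-12,0),min(xs.max()+12,512),min(ys.max()+12,384)))
    def cost(v):
        return sum(np.abs(render(p,boxes,np.array([v[0],v[1],z]),Rz(v[2]),r)-m[r[1]:r[3],r[0]:r[2]]).sum()/m.sum() for (p,m),r in zip(views,ob))
    best=None
    for dy in(-.15,0,.15):
        s=np.array([[x,y,yaw+dy]]*4);s[1,0]+=.012;s[2,1]+=.012;s[3,2]+=.12
        r=minimize(cost,s[0],method="Nelder-Mead",options=dict(initial_simplex=s,xatol=1e-4,fatol=1e-4))
        if best is None or r.fun<best.fun: best=r
    return best.x,best.fun/len(views)
E
python3 - <<'E'
from plant import *
from h import *
P={n:read_camera(n) for n in("scene","top","wrist")}
C={"scene":(352,178),"top":(164,204),"wrist":(262,200)}
views=[]
for n,p in P.items():
    u,v=C[n]
    for r in silhouettes("float_b",p):
        if np.hypot(r["uv"][0]-u,r["uv"][1]-v)<20:
            m=r["mask"].astype(np.float32);print(n,r["p"],m.sum())
            print(n,fit([(p,m)],.446,.385,0)); views.append((p,m))
            h=cv2.cvtColor(p["pixels"],cv2.COLOR_BGR2HSV);print([int(np.median(h[...,k][m>0])) for k in range(3)])
            break
print(fit(views,.446,.385,0))
p=P["wrist"];im=p["pixels"];o=cv2.resize(im[130:270,200:330],None,fx=4,fy=4,interpolation=cv2.INTER_CUBIC);cv2.imwrite("pics/w1c.png",o)
E
```

```text
scene 0.55 409.0
scene (array([ 0.44535083,  0.38307341, -0.33159951]), np.float64(0.1948990843281078))
[21, 167, 98]
top 0.82 241.0
top (array([ 0.44260325,  0.38249392, -0.29235781]), np.float64(0.5833211292815881))
[20, 172, 106]
wrist 0.67 2011.0
wrist (array([ 0.44595018,  0.38211258, -0.3124835 ]), np.float64(0.1336784937744367))
[18, 131, 170]
(array([ 0.44344341,  0.38282778, -0.31617289]), np.float64(0.3136828679341368))
```

View pics/w1c.png

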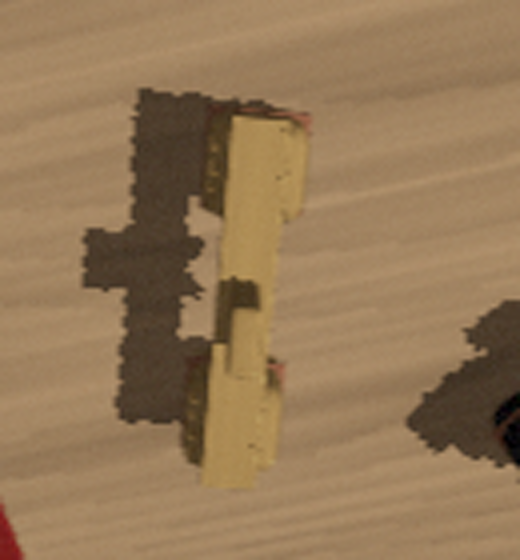

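Call:
jog_arm(
  targets="4 -40 5 0 0 0 1;4 -40 5 0 0 0 1;4 -40 5 0 0 0 1;4 -40 5 0 0 0 1;4 -40 5 0 0 0 1;4 -40 5 0 0 0 1;4 -40 5 0 0 0 1;4 -40 5 0 0 0 1;4 -40 5 0 0 0 1;4 -40 5 0 0 0 1",
)

```text
time: 3.22
eef_pos: [0.4292, -0.0084, 0.3235]
tcp_rot: [0.091, 0.996, -0.0, -0.002]
contact_force: [1.2, 0.2, -0.3]
opening: 1.0
```

Call:
jog_arm(
  targets="0 -30 0 0 0 0 1;0 0 0 0 0 0 1;0 0 0 0 0 0 1",
)

```text
time: 3.47
eef_pos: [0.4297, -0.0448, 0.3251]
tcp_rot: [0.095, 0.996, -0.002, -0.001]
contact_force: [-0.1, 0.1, 0.9]
opening: 0.999
```

Run:
```python
from plant import *
from h import *
print(get_state()["eef_pos"])
p=read_camera("wrist");cv2.imwrite("pics/w2.png",p["pixels"])
import pickle;pickle.dump(p,open("w2.pkl","wb"))
for r in silhouettes("float_a",p)+silhouettes("stand",p): print(r["uv"],r["p"],r["mask"].sum())
for r in silhouettes("float_a",p):
    if r["p"]>.3:
        m=r["mask"].astype(np.float32);g=atz(p,r["uv"],.04);print(g,fit([(p,m)],g[0],g[1],0))
for t,z in(("stand",0),("stand_foot",.012),("float_a_tab",.075)):
    for r in mark_of(t,p): print(t,r["p"],atz(p,r["uv"],z))
```

```text
[ 0.4296917  -0.04484922  0.32506929]
[90.7, 67.6] 0.8 2609
[159.3, 180.3] 0.77 2138
[509.1, 155.1] 0.56 283
[297.1, 181.4] 0.81 11230
[159.2, 179.9] 0.49 2074
[506.2, 152.8] 0.46 262
[ 0.24470669 -0.25695731  0.04      ] (array([ 0.28830074, -0.2965043 , -0.00113877]), np.float64(0.7568356894310042))
[ 0.42201196 -0.20707208  0.04      ] (array([ 0.42299536, -0.20904342,  0.05527067]), np.float64(0.1671710779728168))
[0.48521194 0.33623932 0.04      ] (array([ 0.47099568,  0.32799108, -0.37518638]), np.float64(1.484570082449941))
stand 0.81 [0.47388923 0.00328434 0.        ]
stand_foot 0.95 [ 0.46496967 -0.00176958  0.012     ]
float_a_tab 0.72 [ 0.42399331 -0.20904505  0.075     ]
```

View pics/w2.png

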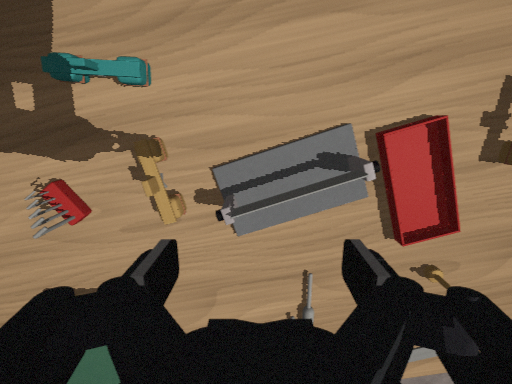

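Run:
```python
from h import *
import pickle
p=pickle.load(open("w2.pkl","rb"));im=p["pixels"]
o=cv2.resize(im[115:245,205:390],None,fx=4.3,fy=4.3,interpolation=cv2.INTER_CUBIC);cv2.imwrite("pics/w2s.png",cv2.convertScaleAbs(o,alpha=1.8))
```

```text
(no output)
```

View pics/w2s.png

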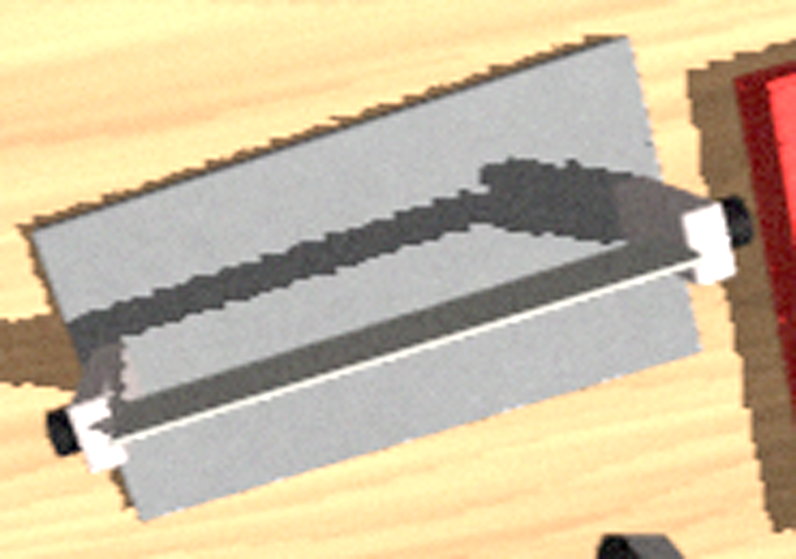

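Run:
```python
from h import *
import pickle
from scipy.optimize import least_squares
p=pickle.load(open("w2.pkl","rb"))
f=lambda c:np.array([205,115])+(np.array(c,float)+.5)/4.3-.5
cs=f([(32,230),(630,38),(700,350),(143,520)]);bl=f([(112,440),(705,258)])
W=np.array([atz(p,c,.012) for c in cs]);print(W.round(4),[np.linalg.norm(W[i]-W[i-1]).round(4) for i in range(4)])
L=np.array([[-.065,-.12],[-.065,.12],[.065,.12],[.065,-.12]])
# orientation: left=-y far=-x
def res(v):
    R=Rz(v[2]);X=np.c_[L,np.full(4,.012)]@R.T+[v[0],v[1],0]
    return (proj(p,X)-cs).ravel()
r=least_squares(res,[.466,0,0],x_scale=.01);v=r.x;print(v,r.fun.round(2))
R=Rz(v[2])
for h in np.arange(.09,.126,.005):
    q=proj(p,np.array([[0,-.099,h],[0,.099,h]])@R.T+[v[0],v[1],0])
    d=[]
    t=(bl[1]-bl[0])/np.linalg.norm(bl[1]-bl[0]);n=np.array([-t[1],t[0]])
    print(h,((q-bl[0])@n).round(2),q.round(1).tolist(),bl.round(1).tolist())
```

```text
[[ 0.4224 -0.1258  0.012 ]
 [ 0.394   0.11    0.012 ]
 [ 0.5195  0.1252  0.012 ]
 [ 0.5497 -0.1088  0.012 ]] [np.float64(0.1284), np.float64(0.2375), np.float64(0.1265), np.float64(0.236)]
[4.71699202e-01 3.71438089e-05 1.24131283e-01] [-0.8  -0.04  0.55 -1.16  1.21  0.79 -1.03  0.91]
0.09 [-1.95 -2.17] [[231.2, 214.7], [365.2, 173.4]] [[230.7, 216.9], [368.6, 174.6]]
0.095 [-0.96 -1.14] [[230.9, 215.9], [366.6, 174.0]] [[230.7, 216.9], [368.6, 174.6]]
0.1 [ 0.05 -0.08] [[230.5, 217.0], [367.9, 174.7]] [[230.7, 216.9], [368.6, 174.6]]
0.10500000000000001 [1.09 1.01] [[230.1, 218.3], [369.4, 175.4]] [[230.7, 216.9], [368.6, 174.6]]
0.11000000000000001 [2.16 2.12] [[229.7, 219.5], [370.8, 176.2]] [[230.7, 216.9], [368.6, 174.6]]
0.11500000000000002 [3.25 3.27] [[229.3, 220.8], [372.3, 176.9]] [[230.7, 216.9], [368.6, 174.6]]
0.12000000000000002 [4.37 4.44] [[228.9, 222.1], [373.8, 177.7]] [[230.7, 216.9], [368.6, 174.6]]
0.12500000000000003 [5.52 5.65] [[228.5, 223.4], [375.4, 178.4]] [[230.7, 216.9], [368.6, 174.6]]
```

Run:
```python
import plant
from plant import *
from h import *
print([k for k in dir(plant) if not k.startswith('_')]); print(globals().get("grasp_offset"))
P={n:read_camera(n) for n in("scene","wrist")}
C={"scene":(160,185),"wrist":(159,180)}
V=[]
for n,p in P.items():
    for r in silhouettes("float_a",p)+silhouettes("float_b",p):
        if np.hypot(r["uv"][0]-C[n][0],r["uv"][1]-C[n][1])<14:
            m=r["mask"].astype(np.float32);print(n,r["p"],m.sum(),fit([(p,m)],.424,-.209,.05));V.append((p,m));break
print(fit(V,.424,-.209,.05))
# stand in the scene cam
p=P["scene"];o=cv2.resize(p["pixels"][155:220,180:290],None,fx=7,fy=7,interpolation=cv2.INTER_CUBIC);o=cv2.convertScaleAbs(o,alpha=1.6)
R=Rz(.124)
for h,c in((.095,(0,0,255)),(.1,(0,255,0)),(.105,(255,0,0))):
    q=(proj(p,np.array([[0,-.099,h],[0,.099,h]])@R.T+[.4717,0,0])-[180,155]+.5)*7
    cv2.line(o,*[tuple(int(a) for a in k) for k in q],c,1)
q=(proj(p,np.array([[-.065,-.12,.012],[-.065,.12,.012],[.065,.12,.012],[.065,-.12,.012]])@R.T+[.4717,0,0])-[180,155]+.5)*7
cv2.polylines(o,[q.astype(np.int32)],True,(0,255,255),1)
cv2.imwrite("pics/s2s.png",o)
```

```text
['Unreachable', 'get_state', 'grasp_offset', 'mark_of', 'read_camera', 'sign_off', 'silhouettes', 'spot_in']
0.0187
scene 0.63 452.0 (array([ 0.42277678, -0.20984075,  0.09300942]), np.float64(0.1592486552142981))
wrist 0.63 1976.0 (array([ 0.42356553, -0.20880348,  0.08249282]), np.float64(0.23649281574978168))
(array([ 0.42371136, -0.2095709 ,  0.08774012]), np.float64(0.20190669080501678))
```

View pics/s2s.png

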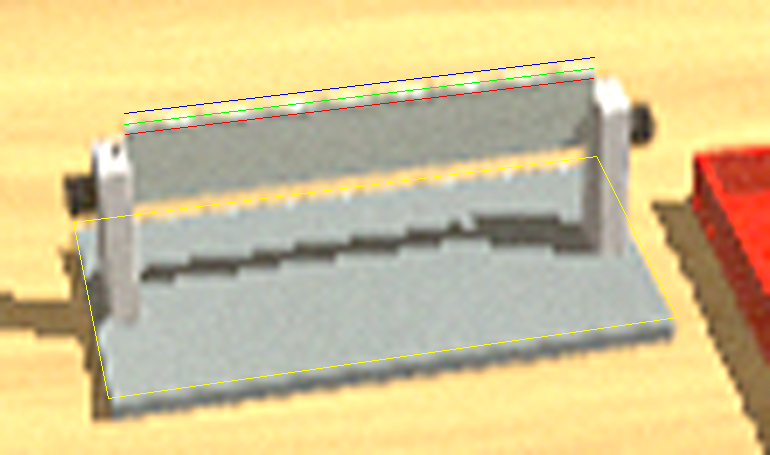

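A's fit is about (0.4237,-0.2095) with yaw 0.08. The blade is near z≈0.098 and agrees in both cameras. The look-alikes (turquoise at wrist (95,68), black) are ruled out by colour. I choose the brass float at wrist (159,180), upright, and go for it.

Call:
jog_arm(
  targets="-1 -33 -25 0 0 5 0;-1 -33 -25 0 0 5 0;-1 -33 -25 0 0 5.5 0;-1 -33 -25 0 0 0 0;-1 -32 -25 0 0 0 0;0 0 0 0 0 0 0",
)

```text
time: 4.62
eef_pos: [0.4259, -0.2122, 0.2003]
tcp_rot: [-0.053, 0.999, -0.003, 0.007]
contact_force: [-1.3, 0.0, -0.4]
opening: 0.498
```

```bash
cat > st.py <<'E'
from plant import *
from h import *
from scipy.spatial.transform import Rotation as Ro
s=get_state();R=Ro.from_quat(s["tcp_rot"]).as_matrix()
print("t",round(s["time"],2),"tcp",s["eef_pos"].round(4),"yaw(y axis)",round(np.arctan2(-R[0,1],R[1,1]),4),"zaxis",R[:,2].round(4),"F",s["contact_force"].round(2),"T",s["wrist_torque"].round(3),"open",round(s["opening"],3))
E
python3 st.py
python3 - <<'E'
from plant import *
from h import *
p=read_camera("wrist");cv2.imwrite("pics/w3.png",p["pixels"])
for r in silhouettes("float_a",p):
    m=r["mask"].astype(np.float32)
    if r["p"]>.3: print(r["uv"],r["p"],m.sum(),fit([(p,m)],.424,-.209,.08))
for r in mark_of("float_a_tab",p): print(r["p"],atz(p,r["uv"],.075))
E
```

```text
t 4.62 tcp [ 0.4259 -0.2122  0.2003] yaw(y axis) 0.1064 zaxis [ 0.0135 -0.0058 -0.9999] F [-1.26  0.03 -0.38] T [-0.036  0.083 -0.019] open 0.498
[262.3, 174.5] 0.84 3143.0 (array([ 0.42359342, -0.21074333,  0.06180005]), np.float64(0.1438690398208281))
[279.5, 15.4] 0.76 2162.0 (array([ 0.424, -0.209, -0.07 ]), np.float64(1.0))
0.56 [ 0.42191058 -0.20859287  0.075     ]
```

View pics/w3.png

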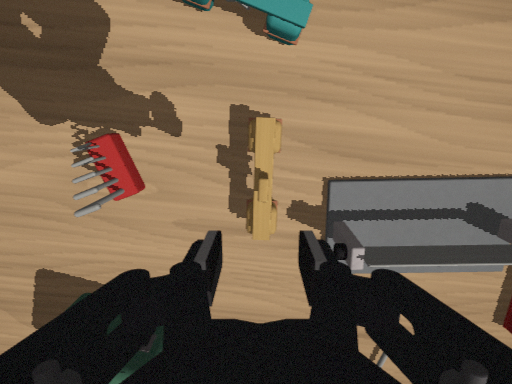

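Call:
jog_arm(
  targets="-2 2 -32 0.3 0.8 -1.5 0;0 0 -32 0 0 0 0;0 0 -32 0 0 0 0;0 0 -25 0 0 0 0;0 0 0 0 0 0 0",
  force=60,
)

```text
time: 5.18
eef_pos: [0.4348, -0.2066, 0.0943]
tcp_rot: [-0.045, 0.999, -0.01, 0.014]
contact_force: [-0.4, 0.9, -0.9]
opening: 0.497
```

```bash
python3 st.py
```

```text
t 5.18 tcp [ 0.4348 -0.2066  0.0943] yaw(y axis) 0.0896 zaxis [ 0.0281 -0.0185 -0.9994] F [-0.39  0.9  -0.86] T [0.041 0.009 0.016] open 0.497
```

Call:
jog_arm(
  targets="-11 -4 -5 1 1.6 0 0;0 0 -5 0 0 0 0;0 0 0 0 0 0 0",
)

```text
time: 5.43
eef_pos: [0.4262, -0.2103, 0.0889]
tcp_rot: [-0.047, 0.999, -0.002, 0.002]
contact_force: [0.6, -0.6, 0.4]
opening: 0.504
```

```bash
python3 st.py
```

```text
t 5.43 tcp [ 0.4262 -0.2103  0.0889] yaw(y axis) 0.0948 zaxis [ 0.0035 -0.0037 -1.    ] F [ 0.62 -0.62  0.42] T [-0.011  0.051  0.043] open 0.504
```

Call:
jog_arm(
  targets="-3 0 -10 0.2 0.2 -0.8 0;-1 0 -10 0 0 0 0;-1 0 -8 0 0 0 0;0 0 0 0 0 0 0",
)

```text
time: 5.77
eef_pos: [0.424, -0.2127, 0.0637]
tcp_rot: [-0.04, 0.999, -0.003, 0.004]
contact_force: [0.1, 1.0, -0.1]
opening: 0.501
```

```bash
python3 st.py
```

```text
t 5.77 tcp [ 0.424  -0.2127  0.0637] yaw(y axis) 0.0793 zaxis [ 0.0082 -0.0066 -0.9999] F [ 0.15  0.95 -0.12] T [-0.016  0.04   0.1  ] open 0.501
```

Call:
jog_arm(
  targets="-1 2 -5 0.4 0.5 0 0;0 0 0 0 0 0 -1;0 0 0 0 0 0 -1;0 0 0 0 0 0 -1;0 0 0 0 0 0 -1;0 0 0 0 0 0 -1",
  force=60,
)

```text
time: 6.27
eef_pos: [0.4226, -0.2106, 0.0576]
tcp_rot: [-0.039, 0.999, 0.001, -0.001]
contact_force: [-0.5, 0.7, -1.3]
opening: 0.106
```

```bash
python3 st.py
```

```text
t 6.27 tcp [ 0.4226 -0.2106  0.0576] yaw(y axis) 0.0787 zaxis [-0.0025  0.0018 -1.    ] F [-0.51  0.68 -1.3 ] T [-0.016  0.044 -0.013] open 0.106
```

Call:
jog_arm(
  targets="0 0 20 0 0 0 -1;0 0 30 0 0 0 -1;2 2 33 0 0 0 -1;4 10 35 0 0 0 -1;8 20 15 0 0 1 -1;8 25 0 0 0 1 -1;8 25 0 0 0 0.6 -1;8 25 0 0 0 0 -1;0 0 0 0 0 0 -1",
)

```text
time: 7.02
eef_pos: [0.4581, -0.0974, 0.1956]
tcp_rot: [-0.06, 0.998, 0.003, -0.002]
contact_force: [-0.2, 0.1, -2.2]
opening: 0.105
```

```bash
python3 st.py;python3 - <<'E'
from plant import *
from h import *
p=read_camera("wrist");cv2.imwrite("pics/w4.png",p["pixels"])
E
```

```text
t 7.02 tcp [ 0.4581 -0.0974  0.1956] yaw(y axis) 0.1209 zaxis [-0.0046  0.0062 -1.    ] F [-0.18  0.08 -2.19] T [0.033 0.025 0.002] open 0.105
```

View pics/w4.png

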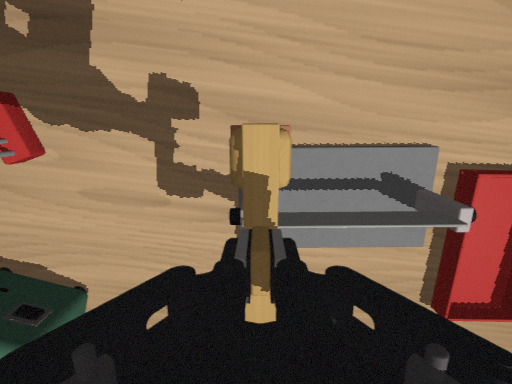

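Float A is held squarely (wrist (262,225)), with the blade behind it. I move it over its hanging place and down.

Call:
jog_arm(
  targets="9 25 0 -0.3 -0.3 0.2 -1;9 25 0 0 0 0 -1;0 0 0 0 0 0 -1;0 0 -20 0 0 0 -1;0 0 -20 0 0 0 -1;0 0 -15 0 0 0 -1;0 0 0 0 0 0 -1",
)

```text
time: 7.65
eef_pos: [0.475, -0.0522, 0.1384]
tcp_rot: [-0.062, 0.998, -0.003, -0.0]
contact_force: [-1.0, -0.6, -2.7]
opening: 0.102
```

```bash
python3 st.py
```

```text
t 7.65 tcp [ 0.475  -0.0522  0.1384] yaw(y axis) 0.124 zaxis [-2.e-04 -6.e-03 -1.e+00] F [-1.03 -0.63 -2.65] T [ 0.073  0.091 -0.002] open 0.102
```

Call:
jog_arm(
  targets="2 4 -8 0.3 0 0 -1;0 0 -8 0 0 0 -1;0 0 0 0 0 0 -1",
)

```text
time: 7.9
eef_pos: [0.4768, -0.0501, 0.1214]
tcp_rot: [-0.061, 0.998, -0.0, -0.001]
contact_force: [-0.1, 0.7, -2.0]
opening: 0.105
```

```bash
python3 st.py;python3 - <<'E'
from plant import *
from h import *
p=read_camera("scene");im=p["pixels"]
cv2.imwrite("pics/s5.png",cv2.convertScaleAbs(cv2.resize(im[140:220,175:285],None,fx=7,fy=7,interpolation=cv2.INTER_CUBIC),alpha=1.6))
E
```

```text
t 7.9 tcp [ 0.4768 -0.0501  0.1214] yaw(y axis) 0.1217 zaxis [-0.0011 -0.001  -1.    ] F [-0.12  0.68 -2.  ] T [-0.02  -0.022 -0.021] open 0.105
```

View pics/s5.png

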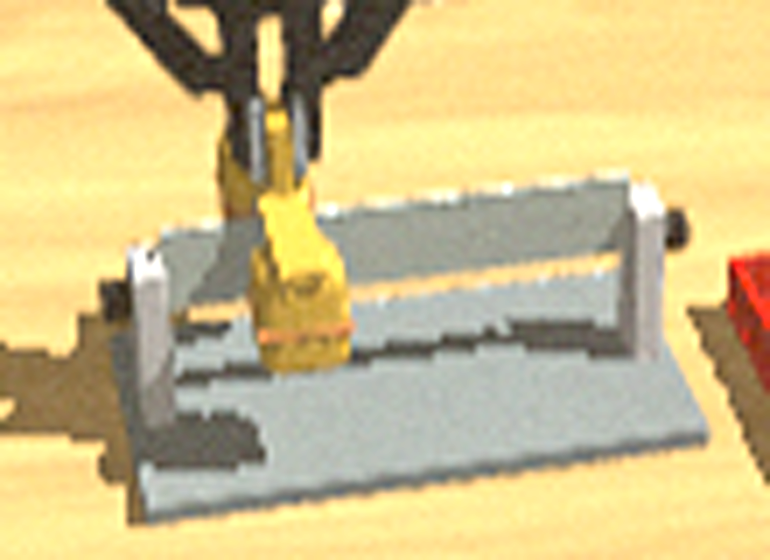

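Scene crop: float straddles the blade, with the near pontoon at crop (300,310) and the blade under the bridge. I lower it in small steps, watching force.

Call:
jog_arm(
  targets="0 1 -4 0 0 0 -1;0 0 -3 0 0 0 -1;0 0 0 0 0 0 -1",
)

```text
time: 8.2
eef_pos: [0.4785, -0.0499, 0.1163]
tcp_rot: [-0.061, 0.998, -0.001, 0.002]
contact_force: [-0.1, -0.9, -3.6]
opening: 0.106
```

Call:
jog_arm(
  targets="0 0 -2.5 0 0 0 -1;0 0 0 0 0 0 -1",
)

```text
time: 8.37
eef_pos: [0.4791, -0.0502, 0.1158]
tcp_rot: [-0.061, 0.998, -0.002, 0.002]
contact_force: [-1.8, 0.1, -2.1]
opening: 0.107
```

```bash
python3 st.py
```

```text
t 8.37 tcp [ 0.4791 -0.0502  0.1158] yaw(y axis) 0.122 zaxis [ 0.0034 -0.0032 -1.    ] F [-1.79  0.13 -2.12] T [0.012 0.153 0.008] open 0.107
```

Call:
jog_arm(
  targets="0 0 -3 0 0 0 -1;0 0 0 0 0 0 -1",
)

```text
time: 8.53
eef_pos: [0.4796, -0.0503, 0.1163]
tcp_rot: [-0.061, 0.998, -0.002, 0.001]
contact_force: [-0.3, 0.6, -2.3]
opening: 0.106
```

Call:
jog_arm(
  targets="0 0 -3 0 0 0 -1;0 0 0 0 0 0 -1",
)

```text
time: 8.7
eef_pos: [0.4801, -0.0504, 0.1168]
tcp_rot: [-0.062, 0.998, -0.002, 0.001]
contact_force: [-0.2, 0.2, -1.0]
opening: 0.105
```

```bash
python3 st.py
```

```text
t 8.7 tcp [ 0.4801 -0.0504  0.1168] yaw(y axis) 0.1238 zaxis [ 0.0013 -0.0039 -1.    ] F [-0.24  0.16 -1.04] T [ 0.001  0.171 -0.028] open 0.105
```

Call:
jog_arm(
  targets="-2 2 -4 0 0 0 -1;0 0 -4 0 0 0 -1",
)

```text
time: 8.87
eef_pos: [0.4807, -0.0506, 0.1162]
tcp_rot: [-0.063, 0.998, -0.005, 0.002]
contact_force: [-15.2, 5.0, 28.0]
opening: 0.107
```

```bash
python3 st.py;python3 - <<'E'
from plant import *
from h import *
p=read_camera("scene");im=p["pixels"]
cv2.imwrite("pics/s6.png",cv2.convertScaleAbs(cv2.resize(im[140:220,175:285],None,fx=7,fy=7,interpolation=cv2.INTER_CUBIC),alpha=1.6))
p=read_camera("wrist");cv2.imwrite("pics/w6.png",cv2.convertScaleAbs(p["pixels"],alpha=1.6))
E
```

```text
t 8.87 tcp [ 0.4807 -0.0506  0.1162] yaw(y axis) 0.126 zaxis [ 0.0037 -0.0093 -0.9999] F [-15.25   5.04  27.99] T [ 1.016  3.005 -0.021] open 0.107
```

View pics/s6.png

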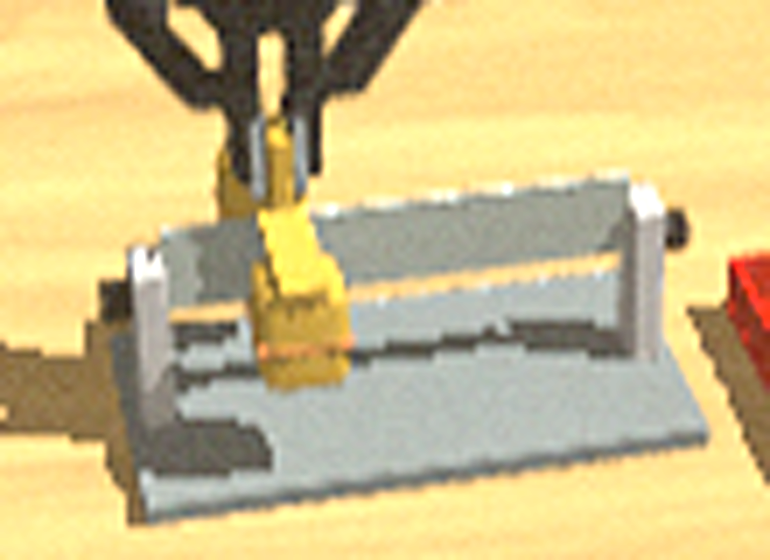

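View pics/w6.png

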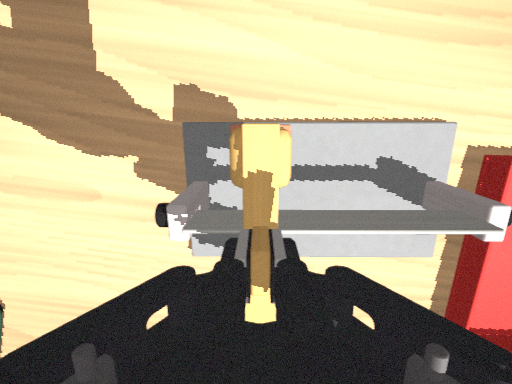

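Contact: 28 N up and −15 N in x, so the blade meets the −x wall of the groove and the float is about 5 mm too far +x. I back off, shift and lower again.

Call:
jog_arm(
  targets="0 0 5 0 0 0 -1;-4 1 3 0.4 -0.2 0 -1;-3 1 0 0 0 0 -1;0 0 0 0 0 0 -1",
)

```text
time: 9.3
eef_pos: [0.4746, -0.0485, 0.1255]
tcp_rot: [-0.063, 0.998, -0.002, 0.007]
contact_force: [-0.0, 0.1, -1.7]
opening: 0.108
```

```bash
python3 st.py
```

```text
t 9.3 tcp [ 0.4746 -0.0485  0.1255] yaw(y axis) 0.1261 zaxis [ 0.0133 -0.0029 -0.9999] F [-0.02  0.13 -1.71] T [ 0.03   0.024 -0.006] open 0.108
```

Call:
jog_arm(
  targets="0 0 -5 0.2 0.8 0 -1;0 0 -4 0 0 0 -1;0 0 -3 0 0 0 -1",
)

```text
time: 9.55
eef_pos: [0.4765, -0.0487, 0.1139]
tcp_rot: [-0.063, 0.998, -0.0, 0.002]
contact_force: [1.6, 1.1, 11.2]
opening: 0.106
```

```bash
python3 st.py
```

```text
t 9.55 tcp [ 0.4765 -0.0487  0.1139] yaw(y axis) 0.1254 zaxis [ 4.8e-03  2.0e-04 -1.0e+00] F [ 1.64  1.14 11.24] T [ 0.296 -0.272  0.059] open 0.106
```

Call:
jog_arm(
  targets="0 0 -0.5 0 0.2 0 -1;0 0 0 0 0 0 -1",
)

```text
time: 9.72
eef_pos: [0.4771, -0.0487, 0.1136]
tcp_rot: [-0.063, 0.998, 0.0, 0.0]
contact_force: [-2.5, 1.1, 4.5]
opening: 0.105
```

```bash
python3 st.py
```

```text
t 9.72 tcp [ 0.4771 -0.0487  0.1136] yaw(y axis) 0.1253 zaxis [ 2.e-04  9.e-04 -1.e+00] F [-2.49  1.09  4.46] T [0.063 0.472 0.024] open 0.105
```

Call:
jog_arm(
  targets="-3 0 1 0 0 0 -1;-3 0 -3 0 0 0 -1;0 0 -3 0 0 0 -1;0 0 -3 0 0 0 -1",
)

```text
time: 10.05
eef_pos: [0.4773, -0.0493, 0.1133]
tcp_rot: [-0.062, 0.998, -0.0, 0.007]
contact_force: [-10.3, 3.7, 25.0]
opening: 0.107
```

```bash
python3 st.py
```

```text
t 10.05 tcp [ 0.4773 -0.0493  0.1133] yaw(y axis) 0.1244 zaxis [ 1.410e-02  5.000e-04 -9.999e-01] F [-10.29   3.67  24.98] T [0.547 2.028 0.031] open 0.107
```

Call:
jog_arm(
  targets="-2 0 6 0 0.8 0 -1;-4 0 0 0 0 0 -1;0 0 0 0 0 0 -1",
)

```text
time: 10.3
eef_pos: [0.4711, -0.0495, 0.1198]
tcp_rot: [-0.062, 0.998, -0.0, 0.001]
contact_force: [0.8, -0.1, -0.9]
opening: 0.107
```

```bash
python3 st.py
```

```text
t 10.3 tcp [ 0.4711 -0.0495  0.1198] yaw(y axis) 0.1247 zaxis [ 1.5e-03 -4.0e-04 -1.0e+00] F [ 0.82 -0.06 -0.89] T [ 0.109 -0.13  -0.007] open 0.107
```

Call:
jog_arm(
  targets="0 0 -4 0 0 0 -1;0 0 -3 0 0.2 0 -1;0 0 -2 0 0.2 0 -1",
)

```text
time: 10.55
eef_pos: [0.4757, -0.0503, 0.115]
tcp_rot: [-0.062, 0.998, -0.001, 0.004]
contact_force: [1.1, 1.3, 3.8]
opening: 0.104
```

```bash
python3 st.py
```

```text
t 10.55 tcp [ 0.4757 -0.0503  0.115 ] yaw(y axis) 0.1233 zaxis [ 0.0086 -0.002  -1.    ] F [1.08 1.3  3.84] T [ 0.207 -0.125 -0.023] open 0.104
```

The two wall contacts (x+z=0.5907, x−z=0.3633) put the seat at TCP x=0.4770, z=0.1137. I go there and release.

Call:
jog_arm(
  targets="1.3 0 -1.5 0 0.4 0 -1;0 0 -0.5 0 0.1 0 -1;0 0 0 0 0 0 -1",
)

```text
time: 10.8
eef_pos: [0.4773, -0.0504, 0.1137]
tcp_rot: [-0.062, 0.998, -0.001, -0.001]
contact_force: [0.0, 1.0, 4.2]
opening: 0.105
```

```bash
python3 st.py
```

```text
t 10.8 tcp [ 0.4773 -0.0504  0.1137] yaw(y axis) 0.1233 zaxis [-0.0011 -0.0018 -1.    ] F [0.01 1.04 4.21] T [ 0.117  0.038 -0.043] open 0.105
```

Call:
jog_arm(
  targets="0 0 0 0 0 0 -0.4;0 0 0 0 0 0 -0.4;0 0 0 0 0 0 -0.4;0 0 10 0 0 0 -0.4;0 0 25 0 0 0 -0.4;0 0 35 0 0 0 -0.2;0 0 35 0 0 0 0",
)

```text
time: 11.38
eef_pos: [0.4657, -0.0475, 0.2076]
tcp_rot: [-0.062, 0.998, 0.005, -0.017]
contact_force: [1.2, -0.4, -0.9]
opening: 0.497
```

```bash
python3 st.py;python3 - <<'E'
from plant import *
from h import *
p=read_camera("scene");im=p["pixels"]
cv2.imwrite("pics/s7.png",cv2.convertScaleAbs(cv2.resize(im[130:220,175:285],None,fx=6,fy=6,interpolation=cv2.INTER_CUBIC),alpha=1.6))
p=read_camera("wrist");cv2.imwrite("pics/w7.png",cv2.convertScaleAbs(p["pixels"],alpha=1.6))
E
```

```text
t 11.38 tcp [ 0.4657 -0.0475  0.2076] yaw(y axis) 0.123 zaxis [-0.0341  0.0075 -0.9994] F [ 1.21 -0.41 -0.86] T [ 0.064 -0.073  0.023] open 0.497
```

View pics/s7.png

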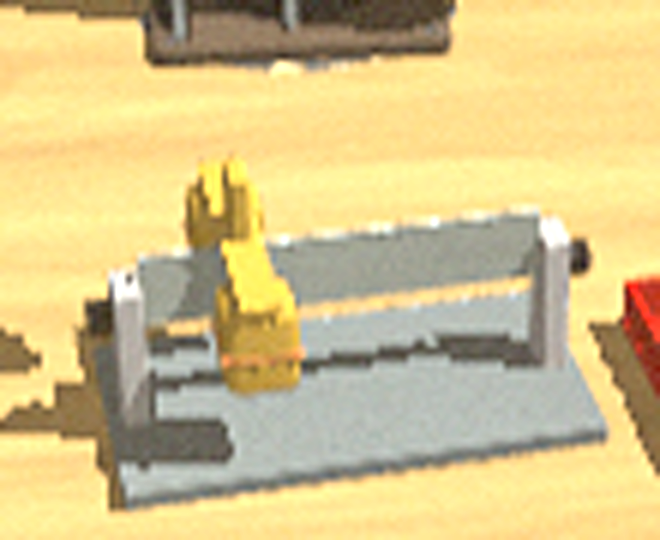

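View pics/w7.png

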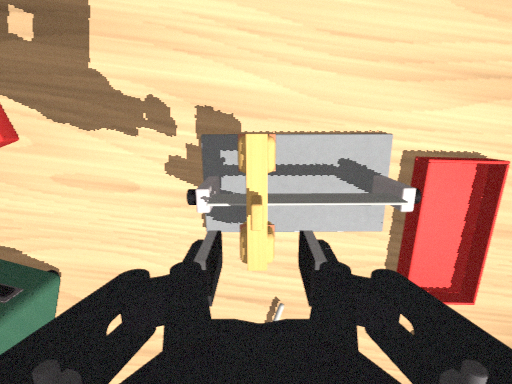

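Float A hangs on the blade (scene crop (255,300)), near level so far. Next I fetch B.

Call:
jog_arm(
  targets="-2 38 5 -0.4 -2 0 0;-2 38 0 0 0 -5 0;-2 38 0 0 0 -5 0;-2 40 0 0 0 -5 0;-2 40 0 0 0 -5 0;-2 40 0 0 0 -5 0;-2 40 0 0 0 0 0;-2 40 0 0 0 0 0;-2 40 0 0 0 0 0;-2 40 0 0 0 0 0",
)

```text
time: 12.32
eef_pos: [0.4456, 0.3512, 0.2198]
tcp_rot: [0.174, 0.985, -0.008, 0.009]
contact_force: [1.2, -0.0, 0.6]
opening: 0.499
```

```bash
python3 st.py
```

```text
t 12.32 tcp [0.4456 0.3512 0.2198] yaw(y axis) -0.3509 zaxis [ 0.0152 -0.0199 -0.9997] F [ 1.21 -0.05  0.61] T [-0.069  0.027 -0.003] open 0.499
```

Call:
jog_arm(
  targets="0 31 -10 1.1 0.9 2 0;0 0 -10 0 0 0 0;0 0 0 0 0 0 0",
)

```text
time: 12.57
eef_pos: [0.4422, 0.3907, 0.1975]
tcp_rot: [0.152, 0.988, 0.0, -0.001]
contact_force: [0.2, -1.3, -0.9]
opening: 0.498
```

```bash
python3 st.py;python3 - <<'E'
from plant import *
from h import *
p=read_camera("scene");im=p["pixels"]
a=cv2.convertScaleAbs(cv2.resize(im[130:220,175:285],None,fx=5,fy=5,interpolation=cv2.INTER_CUBIC),alpha=1.6)
cv2.imwrite("pics/s8.png",a)
p=read_camera("wrist");cv2.imwrite("pics/w8.png",p["pixels"])
for r in silhouettes("float_b",p):
    m=r["mask"].astype(np.float32)
    if r["p"]>.3: print(r["uv"],r["p"],m.sum(),fit([(p,m)],.446,.3825,-.31))
for r in mark_of("float_b_tab",p): print(r["p"],atz(p,r["uv"],.075))
E
```

```text
t 12.57 tcp [0.4422 0.3907 0.1975] yaw(y axis) -0.3049 zaxis [-0.0027  0.001  -1.    ] F [ 0.23 -1.3  -0.88] T [-0.05   0.091 -0.032] open 0.498
[255.2, 188.4] 0.83 3233.0 (array([ 0.44546026,  0.38230309, -0.30849709]), np.float64(0.10680421874905234))
[400.9, 201.0] 0.65 4491.0 (array([ 0.446 ,  0.3825, -0.46  ]), np.float64(1.0))
0.93 [0.44468707 0.38530534 0.075     ]
0.77 [0.50651406 0.53295494 0.075     ]
```

View pics/s8.png

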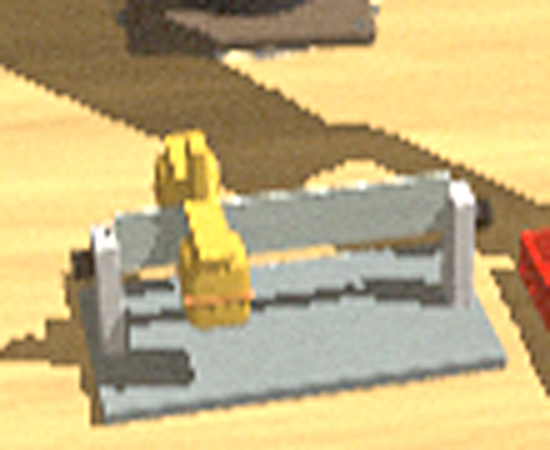

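View pics/w8.png

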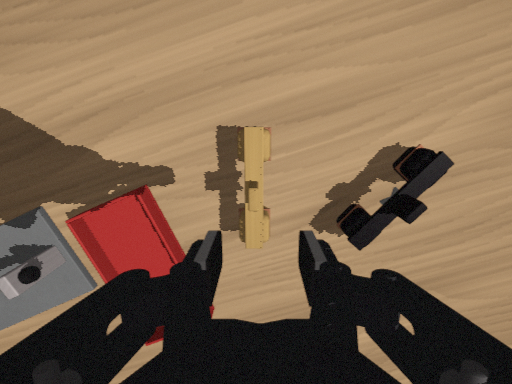

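A is still level. B is at (0.4455,0.3825). Its grasp goes as for A.

Call:
jog_arm(
  targets="3 -8 -15 0 0 0 0;0 0 -25 0 0 0 0;0 0 -25 0 0 0 0;0 0 -25 0 0 0 0;0 0 0 0 0 0 0",
)

```text
time: 13.18
eef_pos: [0.4528, 0.3763, 0.1164]
tcp_rot: [0.159, 0.987, 0.006, 0.007]
contact_force: [-1.0, -0.8, -1.1]
opening: 0.498
```

```bash
python3 st.py
```

```text
t 13.18 tcp [0.4528 0.3763 0.1164] yaw(y axis) -0.3184 zaxis [ 0.0153  0.0097 -0.9998] F [-0.97 -0.76 -1.11] T [-0.098  0.061 -0.054] open 0.498
```

Call:
jog_arm(
  targets="-7 6 -12 -0.5 0.9 0.5 0;-1 0 -12 0 0 0 0;-1 0 -12 0 0 0 0;-1 0 -10 0 0 0 0;0 0 0 0 0 0 0",
)

```text
time: 13.6
eef_pos: [0.4454, 0.3819, 0.0722]
tcp_rot: [0.156, 0.988, 0.002, 0.002]
contact_force: [-1.2, -0.3, -0.3]
opening: 0.5
```

```bash
python3 st.py
```

```text
t 13.6 tcp [0.4454 0.3819 0.0722] yaw(y axis) -0.3131 zaxis [ 0.0051  0.004  -1.    ] F [-1.17 -0.27 -0.26] T [-0.071 -0.002  0.054] open 0.5
```

Call:
jog_arm(
  targets="-1 0.5 -9 -0.2 0.3 0.3 0;-1 0.5 -5 -0.1 0.2 0 0;0 0 0 0 0 0 -0.5;0 0 0 0 0 0 -1;0 0 0 0 0 0 -1;0 0 0 0 0 0 -1;0 0 0 0 0 0 -1",
)

```text
time: 14.18
eef_pos: [0.4438, 0.3839, 0.0576]
tcp_rot: [0.153, 0.988, -0.001, -0.001]
contact_force: [-0.1, 0.0, -1.6]
opening: 0.105
```

```bash
python3 st.py
```

```text
t 14.18 tcp [0.4438 0.3839 0.0576] yaw(y axis) -0.3065 zaxis [-0.0031 -0.001  -1.    ] F [-0.09  0.01 -1.63] T [-0.009 -0.012 -0.027] open 0.105
```

Call:
jog_arm(
  targets="0 0 20 0 0 0 -1;0 0 30 0 0 0 -1;0 -5 35 0 0 0 -1;1 -20 35 0 0 0 -1;2 -35 20 0 0 5 -1;3 -40 0 0 0 5 -1;3 -40 0 0 0 5 -1;3 -40 0 0 0 5 -1;3 -40 0 0 0 4.5 -1;3 -40 0 0 0 0 -1",
)

```text
time: 15.02
eef_pos: [0.4575, 0.1186, 0.2044]
tcp_rot: [-0.078, 0.997, -0.004, 0.003]
contact_force: [1.2, 0.3, -1.4]
opening: 0.111
```

```bash
python3 st.py
```

```text
t 15.02 tcp [0.4575 0.1186 0.2044] yaw(y axis) 0.1569 zaxis [ 0.0059 -0.0067 -1.    ] F [ 1.16  0.3  -1.38] T [-0.034 -0.047 -0.012] open 0.111
```

Call:
jog_arm(
  targets="3 -30 0 0.4 0.3 -1.9 -1;3 -30 0 0 0 0 -1;0 0 0 0 0 0 -1;0 0 0 0 0 0 -1",
)

```text
time: 15.35
eef_pos: [0.4629, 0.0485, 0.2053]
tcp_rot: [-0.056, 0.998, -0.001, 0.002]
contact_force: [0.3, 0.7, -1.8]
opening: 0.111
```

```bash
python3 st.py;python3 - <<'E'
from plant import *
from h import *
p=read_camera("wrist");cv2.imwrite("pics/w9.png",cv2.convertScaleAbs(p["pixels"],alpha=1.6))
E
```

```text
t 15.35 tcp [0.4629 0.0485 0.2053] yaw(y axis) 0.1126 zaxis [ 0.0036 -0.0026 -1.    ] F [ 0.26  0.69 -1.83] T [-0.005  0.027 -0.026] open 0.111
```

View pics/w9.png

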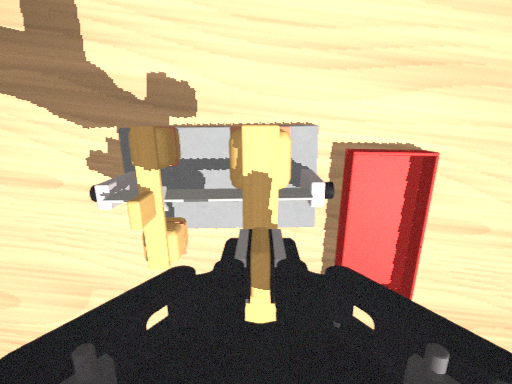

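Call:
jog_arm(
  targets="0 0 -15 0.2 0.2 0.6 -1;-1 0 -20 0 0 0 -1;-1 0 -20 0 0 0 -1;-1 0 -12 0 0 0 -1;0 0 0 0 0 0 -1",
)

```text
time: 15.82
eef_pos: [0.4603, 0.0539, 0.1379]
tcp_rot: [-0.066, 0.998, 0.001, 0.003]
contact_force: [-0.4, -0.8, -2.9]
opening: 0.105
```

```bash
python3 st.py;python3 - <<'E'
from plant import *
from h import *
p=read_camera("scene");im=p["pixels"]
cv2.imwrite("pics/s9.png",cv2.convertScaleAbs(cv2.resize(im[130:220,175:285],None,fx=6,fy=6,interpolation=cv2.INTER_CUBIC),alpha=1.6))
E
```

```text
t 15.82 tcp [0.4603 0.0539 0.1379] yaw(y axis) 0.1316 zaxis [ 0.0051  0.0015 -1.    ] F [-0.41 -0.83 -2.88] T [ 0.013  0.035 -0.031] open 0.105
```

View pics/s9.png

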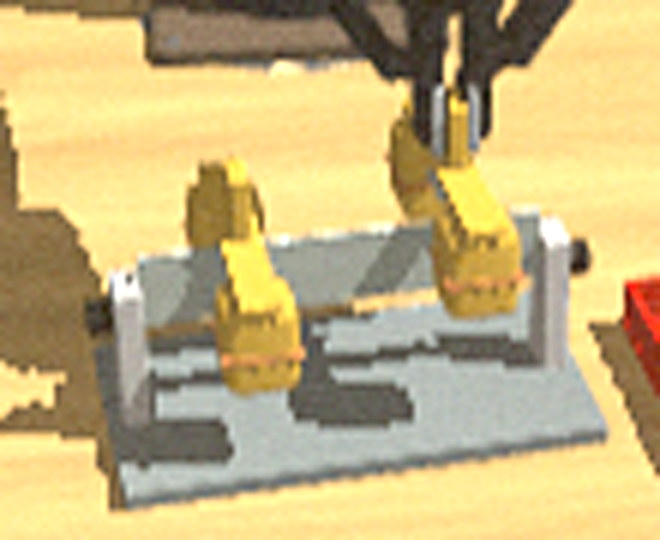

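Call:
jog_arm(
  targets="2 -5 -6 0 0.3 -0.4 -1;0 0 -6 0 0.1 0 -1;0 0 0 0 0 0 -1",
)

```text
time: 16.12
eef_pos: [0.4646, 0.0504, 0.1284]
tcp_rot: [-0.064, 0.998, 0.0, 0.002]
contact_force: [-0.1, -0.4, -1.5]
opening: 0.102
```

```bash
python3 st.py
```

```text
t 16.12 tcp [0.4646 0.0504 0.1284] yaw(y axis) 0.1279 zaxis [ 0.003   0.0012 -1.    ] F [-0.1  -0.43 -1.5 ] T [ 0.053  0.021 -0.013] open 0.102
```

Call:
jog_arm(
  targets="-1 -2 -5 -0.1 0.2 -0.2 -1;-0.5 0 -4 0 0.1 0 -1;-0.5 0 -3 0 0.1 0 -1;0 0 0 0 0 0 -1",
)

```text
time: 16.45
eef_pos: [0.464, 0.0481, 0.117]
tcp_rot: [-0.062, 0.998, -0.0, -0.001]
contact_force: [-0.7, -0.2, -1.6]
opening: 0.106
```

```bash
python3 st.py
```

```text
t 16.45 tcp [0.464  0.0481 0.117 ] yaw(y axis) 0.1239 zaxis [-0.0012 -0.0011 -1.    ] F [-0.67 -0.15 -1.61] T [-0.016 -0.012  0.002] open 0.106
```

Call:
jog_arm(
  targets="-0.5 0 -2.5 0 0 0 -1;0 0 -2 0 0 0 -1",
)

```text
time: 16.62
eef_pos: [0.4641, 0.048, 0.1135]
tcp_rot: [-0.062, 0.998, -0.0, -0.0]
contact_force: [-6.2, -0.1, 11.0]
opening: 0.106
```

```bash
python3 st.py
```

```text
t 16.62 tcp [0.4641 0.048  0.1135] yaw(y axis) 0.1236 zaxis [-2.e-04 -1.e-03 -1.e+00] F [-6.18 -0.08 11.04] T [0.178 0.963 0.002] open 0.106
```

Call:
jog_arm(
  targets="-1.5 0 0 0 0 0 -1;-0.5 0 -1.5 0 0 0 -1;0 0 0 0 0 0 -1",
)

```text
time: 16.87
eef_pos: [0.464, 0.0479, 0.1138]
tcp_rot: [-0.062, 0.998, -0.001, 0.002]
contact_force: [-0.7, -0.8, -2.3]
opening: 0.108
```

```bash
python3 st.py
```

```text
t 16.87 tcp [0.464  0.0479 0.1138] yaw(y axis) 0.1233 zaxis [ 0.0048 -0.001  -1.    ] F [-0.7  -0.84 -2.31] T [-0.002  0.101  0.039] open 0.108
```

Call:
jog_arm(
  targets="0 0 -0.5 0 0.3 0 -1;0 0 0 0 0 0 -0.4;0 0 0 0 0 0 -0.4;0 0 0 0 0 0 -0.4;0 0 10 0 0 0 -0.4;-1 0 25 0 0 0 -0.4;0 0 35 0 0 0 -0.2;0 0 35 0 0 0 0;0 0 0 0 0 0 0",
)

```text
time: 17.62
eef_pos: [0.4595, 0.048, 0.2215]
tcp_rot: [-0.062, 0.998, -0.0, -0.005]
contact_force: [1.5, 1.0, 0.6]
opening: 0.497
```

```bash
python3 st.py;python3 - <<'E'
from plant import *
from h import *
p=read_camera("scene");im=p["pixels"]
cv2.imwrite("pics/s10.png",cv2.convertScaleAbs(cv2.resize(im[130:220,175:285],None,fx=6,fy=6,interpolation=cv2.INTER_CUBIC),alpha=1.6))
E
```

```text
t 17.62 tcp [0.4595 0.048  0.2215] yaw(y axis) 0.1233 zaxis [-9.e-03 -8.e-04 -1.e+00] F [1.46 1.02 0.57] T [-0.018 -0.01  -0.041] open 0.497
```

View pics/s10.png

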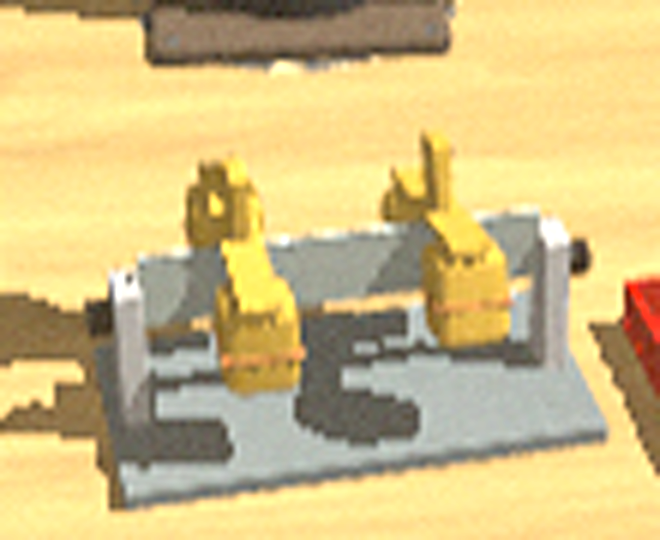

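B (right, crop (465,290)) is tipping with its +x pontoon raised and the far one lower, or it is still swinging; A (left) stays level. I let it settle for about 2 s with both free.

Call:
jog_arm(
  targets="-2 0 5 0 0.5 0 0;0 0 0 0 0 0 0;0 0 0 0 0 0 0;0 0 0 0 0 0 0;0 0 0 0 0 0 0;0 0 0 0 0 0 0;0 0 0 0 0 0 0;0 0 0 0 0 0 0;0 0 0 0 0 0 0;0 0 0 0 0 0 0",
)

```text
time: 18.5
eef_pos: [0.4524, 0.0484, 0.2179]
tcp_rot: [-0.062, 0.998, 0.002, -0.017]
contact_force: [0.1, 0.5, -0.1]
opening: 0.502
```

Call:
jog_arm(
  targets="0 0 0 0 0 0 0;0 0 0 0 0 0 0;0 0 0 0 0 0 0;0 0 0 0 0 0 0;0 0 0 0 0 0 0;0 0 0 0 0 0 0;0 0 0 0 0 0 0;0 0 0 0 0 0 0;0 0 0 0 0 0 0;0 0 0 0 0 0 0",
)

```text
time: 19.33
eef_pos: [0.4526, 0.0484, 0.2182]
tcp_rot: [-0.062, 0.998, 0.001, -0.017]
contact_force: [0.2, 0.1, -0.3]
opening: 0.501
```

```bash
cat >> h.py <<'E'
def fitpivot(views,T0,yaw,h,prior):
    # float hung: apex at T0(x,y,h); free: stand-y shift s, tilt about float y, x/z small
    ob=[]
    for p,m in views:
        ys,xs=np.nonzero(m>0.5);ob.append((max(xs.min()-12,0),max(ys.min()-12,0),min(xs.max()+12,512),min(ys.max()+12,384)))
    def pose(v):
        c,s=np.cos(v[1]),np.sin(v[1]);Ry=np.array([[c,0,s],[0,1,0],[-s,0,c]])
        R=Rz(yaw)@Ry;A=np.array([T0[0],T0[1],h])+Rz(yaw)@np.array([v[2],v[0],0])
        return A-R@np.array([0,0,.046]),R
    def cost(v):
        T,R=pose(v);return sum(np.abs(render(p,BX,T,R,r)-m[r[1]:r[3],r[0]:r[2]]).sum()/m.sum() for (p,m),r in zip(views,ob))
    best=None
    for t in prior:
        s=np.array([[0,t,0]]*4,float);s[1,0]+=.008;s[2,1]+=.1;s[3,2]+=.006
        r=minimize(cost,s[0],method="Nelder-Mead",options=dict(initial_simplex=s,xatol=1e-4,fatol=1e-4))
        print("  start",t,r.x.round(4),round(r.fun/len(views),3))
        if best is None or r.fun<best.fun: best=r
    return best.x,pose(best.x)
E
python3 st.py;python3 - <<'E'
from plant import *
from h import *
p=read_camera("scene");im=p["pixels"]
cv2.imwrite("pics/s11.png",cv2.convertScaleAbs(cv2.resize(im[130:220,175:285],None,fx=6,fy=6,interpolation=cv2.INTER_CUBIC),alpha=1.6))
w=read_camera("wrist");cv2.imwrite("pics/w11.png",cv2.convertScaleAbs(w["pixels"],alpha=1.5))
for n,q in(("scene",p),("wrist",w)):
  for r in silhouettes("float_a",q):
    if r["p"]>.3:
        m=r["mask"].astype(np.float32);g=atz(q,r["uv"],.1)
        if abs(g[1])<.09 and abs(g[0]-.47)<.1:
            print(n,r["uv"],r["p"],m.sum(),g)
            T=(.477,-.05) if g[1]<0 else (.465,.048)
            fitpivot([(q,m)],T,.124,.1,(-.4,0,.4))
E
```

```text
t 19.33 tcp [0.4526 0.0484 0.2182] yaw(y axis) 0.1231 zaxis [-3.360e-02  9.000e-04 -9.994e-01] F [ 0.19  0.12 -0.3 ] T [-0.042 -0.021  0.015] open 0.501
scene [251.3, 174.0] 0.8 380.0 [0.50930924 0.05376298 0.1       ]
  start -0.4 [ 0.0008 -0.4222 -0.0009] 0.338
  start 0 [ 0.0005 -0.4194  0.0007] 0.341
  start 0.4 [ 0.0008 -0.4223 -0.0008] 0.338
scene [213.2, 178.7] 0.72 454.0 [ 0.52254312 -0.05449881  0.1       ]
  start -0.4 [ 0.0002 -0.0649 -0.0013] 0.27
  start 0 [ 0.0002 -0.0769 -0.0012] 0.271
  start 0.4 [ 0.0002 -0.0624 -0.0009] 0.272
wrist [160.0, 208.9] 0.76 4766.0 [ 0.47708603 -0.04743354  0.1       ]
  start -0.4 [ 0.0004 -0.0153  0.0019] 0.223
  start 0 [ 0.0003 -0.0142  0.0016] 0.222
  start 0.4 [ 0.0001 -0.0146  0.0019] 0.223
wrist [259.8, 216.0] 0.73 4095.0 [0.47241081 0.05184805 0.1       ]
  start -0.4 [ 1.000e-04 -3.263e-01  2.000e-03] 0.099
  start 0 [ 0.0003 -0.1862  0.0053] 0.115
  start 0.4 [ 2.000e-04 -3.075e-01  2.600e-03] 0.098
wrist [220.5, 192.0] 0.46 12384.0 [0.45265388 0.01061301 0.1       ]
  start -0.4 [ 0.0383 -0.4802 -0.0028] 0.831
  start 0 [ 0.0358 -0.204   0.0006] 0.831
  start 0.4 [0.0321 0.9545 0.0089] 0.759
```

View pics/s11.png

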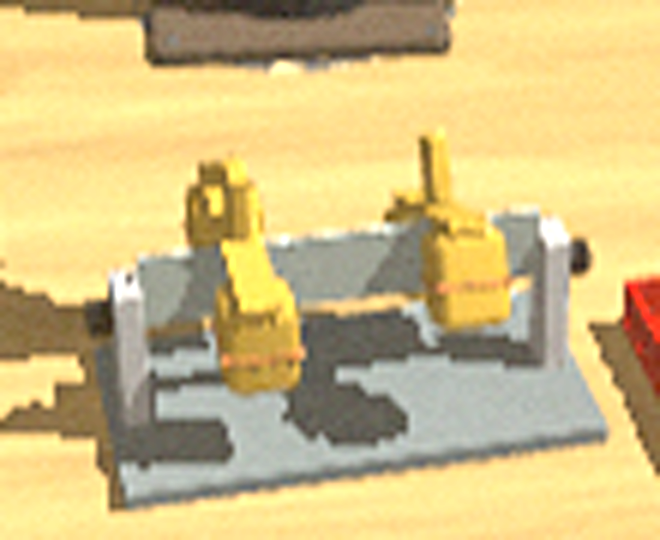

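View pics/w11.png

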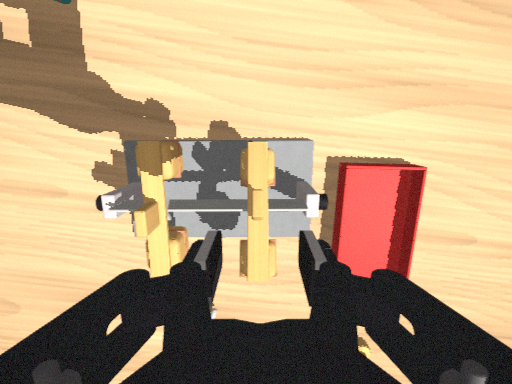

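B tips by about 20 degrees (−x pontoon low; fits −0.31 and −0.42 rad) and A is level (fits −0.015 and −0.065), after 2 s with both free, so B is the faulty one. I grip B's tilted tab with a vertical tool and level it in the air afterwards.

Call:
jog_arm(
  targets="0 1 -15 0 -2 0 0;-1 0 -20 0 0 0 0;-1 0 -20 0 0 0 0;-1 0 -15 0 0 0 0;0 0 0 0 0 0 0",
)

```text
time: 19.95
eef_pos: [0.451, 0.0493, 0.1482]
tcp_rot: [-0.062, 0.998, -0.0, 0.005]
contact_force: [0.6, 0.2, 0.4]
opening: 0.499
```

```bash
python3 st.py
```

```text
t 19.95 tcp [0.451  0.0493 0.1482] yaw(y axis) 0.1232 zaxis [ 9.2e-03  2.0e-04 -1.0e+00] F [0.65 0.22 0.4 ] T [-0.009  0.006 -0.07 ] open 0.499
```

Call:
jog_arm(
  targets="1 0 -10 0 0.5 0 0;-1 0 -10 0 0.2 0 0;-0.5 0 -9 0 0.2 0 0;0 0 0 0 0 0 0",
)

```text
time: 20.28
eef_pos: [0.4518, 0.0492, 0.1186]
tcp_rot: [-0.062, 0.998, 0.0, -0.003]
contact_force: [-0.3, 1.2, -0.1]
opening: 0.497
```

```bash
python3 st.py;python3 - <<'E'
from plant import *
from h import *
p=read_camera("scene");im=p["pixels"]
cv2.imwrite("pics/s12.png",cv2.convertScaleAbs(cv2.resize(im[130:220,175:285],None,fx=6,fy=6,interpolation=cv2.INTER_CUBIC),alpha=1.6))
E
```

```text
t 20.28 tcp [0.4518 0.0492 0.1186] yaw(y axis) 0.1232 zaxis [-5.3e-03 -2.0e-04 -1.0e+00] F [-0.32  1.23 -0.05] T [ 0.071  0.076 -0.03 ] open 0.497
```

View pics/s12.png

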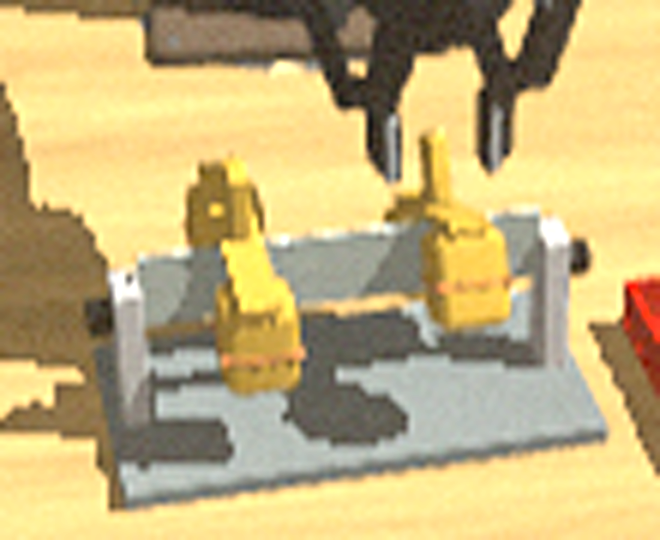

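The pads straddle B's tab (crop (435,165)); I go 3 mm lower and close.

Call:
jog_arm(
  targets="1 0 -4 0 -0.2 0 0;0 0 0 0 0 0 -0.5;0 0 0 0 0 0 -1;0 0 0 0 0 0 -1;0 0 0 0 0 0 -1;0 0 0 0 0 0 -1;0 0 0 0 0 0 -1",
  force=80,
)

```text
time: 20.92
eef_pos: [0.4548, 0.0489, 0.1168]
tcp_rot: [-0.062, 0.998, -0.001, 0.001]
contact_force: [-0.1, -0.1, -1.1]
opening: 0.098
```

Call:
jog_arm(
  targets="0 0 8 0 0 0 -1;0 0 15 0 0 0 -1;0 0 20 0 0 0 -1;0 0 20 0 0 0 -1;0 0 20 0 0 0 -1;0 0 0 0 0 0 -1",
)

```text
time: 21.42
eef_pos: [0.4516, 0.0494, 0.2026]
tcp_rot: [-0.062, 0.998, 0.0, -0.002]
contact_force: [0.8, -0.7, -0.8]
opening: 0.099
```

```bash
python3 st.py;python3 - <<'E'
from plant import *
from h import *
p=read_camera("scene");im=p["pixels"]
cv2.imwrite("pics/s13.png",cv2.convertScaleAbs(cv2.resize(im[110:220,175:335],None,fx=5,fy=5,interpolation=cv2.INTER_CUBIC),alpha=1.6))
w=read_camera("wrist")
for q in(p,w):
    for r in mark_of("tray",q)+silhouettes("tray",q):print(r["uv"],r["p"],atz(q,r["uv"],0).round(4))
cv2.imwrite("pics/w13.png",cv2.convertScaleAbs(w["pixels"],alpha=1.5))
E
```

```text
t 21.42 tcp [0.4516 0.0494 0.2026] yaw(y axis) 0.1235 zaxis [-3.8e-03  1.0e-04 -1.0e+00] F [ 0.83 -0.66 -0.83] T [-0.034  0.008 -0.002] open 0.099
[302.4, 199.8] 0.73 [0.5131 0.2091 0.    ]
[301.3, 197.3] 0.95 [0.5001 0.2087 0.    ]
[369.9, 239.9] 0.91 [0.5178 0.2087 0.    ]
[166.3, 201.1] 0.31 [ 0.4967 -0.0666  0.    ]
[383.7, 221.9] 0.56 [0.4901 0.221  0.    ]
[151.6, 211.1] 0.35 [ 0.5128 -0.0853  0.    ]
```

View pics/s13.png

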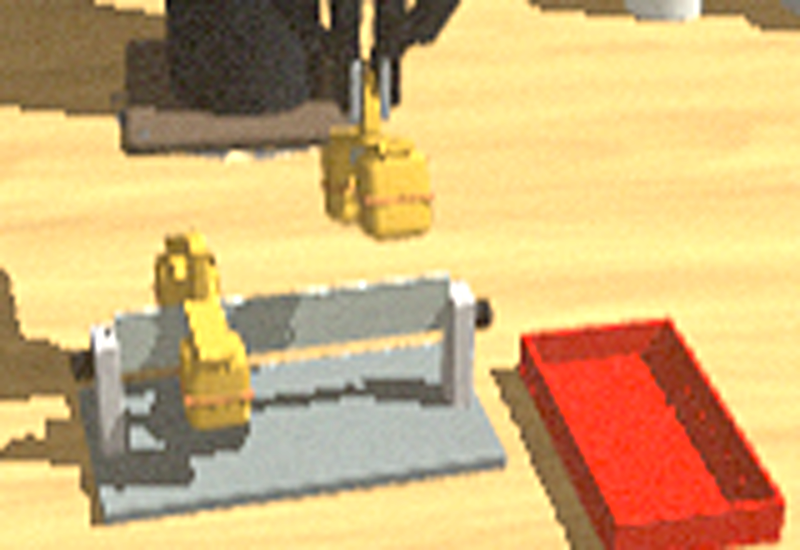

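View pics/w13.png

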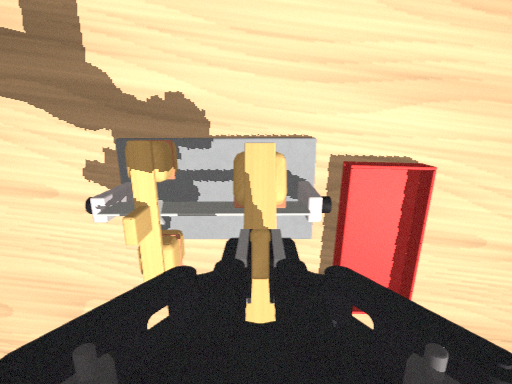

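B is lifted and A still hangs level. I measure the tray from the earlier wrist picture, where it was whole.

Run:
```python
from h import *
import pickle
p=pickle.load(open("w2.pkl","rb"));o=cv2.resize(p["pixels"][105:255,365:470],None,fx=4,fy=4,interpolation=cv2.INTER_CUBIC)
cv2.imwrite("pics/tr.png",cv2.convertScaleAbs(o,alpha=1.6))
hsv=cv2.cvtColor(p["pixels"],cv2.COLOR_BGR2HSV)
m=(((hsv[...,0]<6)|(hsv[...,0]>174))&(hsv[...,1]>160)).astype(np.uint8);m[:, :350]=0;m[260:]=0
n,l,s,c=cv2.connectedComponentsWithStats(m);k=1+np.argmax(s[1:,4]);m=(l==k).astype(np.float32);print(s[k])
print(fit([(p,m)],.508,.21,.1,boxes=[(-100,100,-50,50,0,30)]))
from scipy.optimize import minimize
```

```text
[ 376  116   84  130 8154]
(array([0.51178706, 0.20995725, 0.09908323]), np.float64(0.03296974418906636))
```

View pics/tr.png

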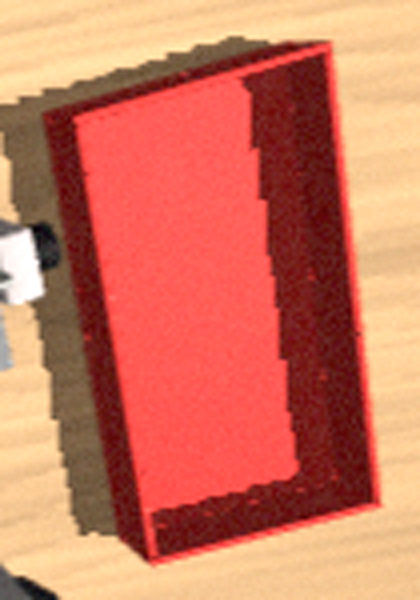

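Call:
jog_arm(
  targets="4 25 2 0 0 0 -1;8 30 0 0 0 0 -1;10 30 0 0 0 -1.4 -1;12 30 0 0 0 0 -1;14 30 0 0 0 0 -1;6 15 0 -0.7 7 0 -1;0 0 0 -0.7 7 0 -1;0 0 0 -0.7 7 0 -1;0 0 0 0 0 0 -1;0 0 0 0 0 0 -1",
)

```text
time: 22.55
eef_pos: [0.4973, 0.2174, 0.1823]
tcp_rot: [-0.047, 0.977, -0.011, -0.206]
contact_force: [-0.3, -0.4, -2.0]
opening: 0.096
```

```bash
python3 st.py;python3 - <<'E'
from plant import *
from h import *
p=read_camera("scene");im=p["pixels"]
cv2.imwrite("pics/s14.png",cv2.convertScaleAbs(cv2.resize(im[100:230,175:345],None,fx=4.5,fy=4.5,interpolation=cv2.INTER_CUBIC),alpha=1.6))
E
```

```text
t 22.55 tcp [0.4973 0.2174 0.1823] yaw(y axis) 0.0959 zaxis [-0.4021 -0.0406 -0.9147] F [-0.28 -0.36 -1.98] T [-0.001 -0.346 -0.062] open 0.096
```

View pics/s14.png

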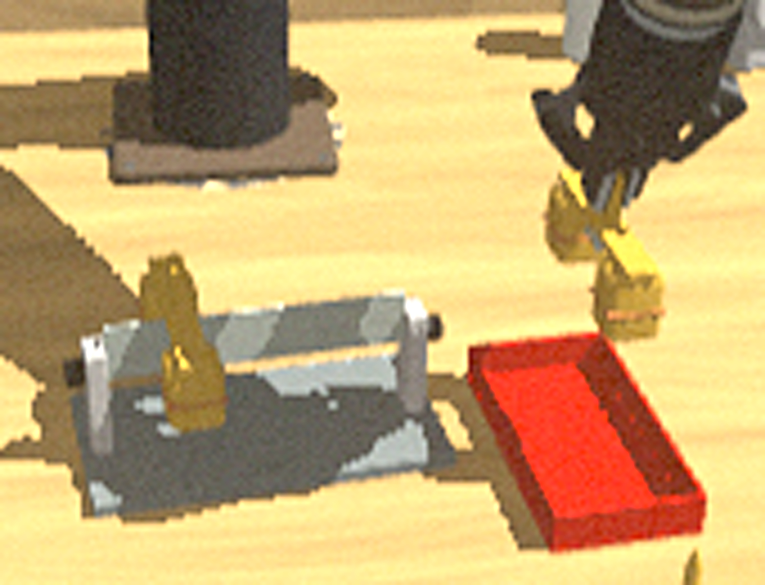

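```bash
cat > ft.py <<'E'
from plant import *
from h import *
from scipy.spatial.transform import Rotation as Ro
s=get_state();R=Ro.from_quat(s["tcp_rot"]).as_matrix();G=s["eef_pos"]-R[:,2]*.0187
yaw=np.arctan2(-R[0,1],R[1,1])
def pose(v):
    c,sn=np.cos(v[0]),np.sin(v[0]);Q=Rz(yaw)@np.array([[c,0,sn],[0,1,0],[-sn,0,c]])
    return G-Q@np.array([v[1],0,v[2]]),Q
for n in("scene","top"):
    p=read_camera(n);e=proj(p,G)[0]
    for r in silhouettes("float_b",p):
        if np.hypot(*(np.array(r["uv"])-e))<25 and r["p"]>.2:
            m=r["mask"].astype(np.float32);ys,xs=np.nonzero(m);roi=(max(xs.min()-12,0),max(ys.min()-12,0),min(xs.max()+12,512),min(ys.max()+12,384))
            print(n,r["uv"],r["p"],m.sum())
            b=BX[:3]
            def cost(v):
                T,Q=pose(v);return np.abs(render(p,b,T,Q,roi)-m[roi[1]:roi[3],roi[0]:roi[2]]).sum()/m.sum()+((v[1]-.003)/.01)**2*.02+((v[2]-.081)/.005)**2*.02
            for t in(-.2,0,.2):
                S=np.array([[t,.003,.081]]*4);S[1,0]+=.1;S[2,1]+=.005;S[3,2]+=.003
                q=minimize(cost,S[0],method="Nelder-Mead",options=dict(initial_simplex=S,xatol=1e-4,fatol=1e-4));print(q.x.round(4),round(q.fun,3),pose(q.x)[0].round(4))
E
python3 ft.py
```

```text
scene [311.2, 158.0] 0.57 533.0
[-0.0776  0.0053  0.0798] 0.357 [0.5052 0.2179 0.119 ]
[-0.0836  0.0063  0.0805] 0.355 [0.5047 0.2178 0.1182]
[-0.0971  0.0065  0.0809] 0.359 [0.5056 0.2179 0.1178]
```

Call:
jog_arm(
  targets="7 -8 -10 0 0 0 -1;0 0 -22 0 0 0 -1;0 0 -22 0 0 0 -1;0 0 -20 0 0 0 -1;0 0 -10 0 0 0 -1;0 0 0 0 0 0 -1",
)

```text
time: 23.3
eef_pos: [0.5062, 0.2054, 0.1028]
tcp_rot: [-0.046, 0.98, -0.01, -0.195]
contact_force: [-0.5, -1.6, -1.9]
opening: 0.097
```

```bash
python3 st.py; python3 ft.py
python3 - <<'E'
from plant import *
from h import *
p=read_camera("scene");im=p["pixels"]
cv2.imwrite("pics/s15.png",cv2.convertScaleAbs(cv2.resize(im[130:230,260:345],None,fx=6,fy=6,interpolation=cv2.INTER_CUBIC),alpha=1.6))
E
```

```text
t 23.3 tcp [0.5062 0.2054 0.1028] yaw(y axis) 0.095 zaxis [-0.3817 -0.0381 -0.9235] F [-0.47 -1.59 -1.89] T [ 0.012 -0.288  0.019] open 0.097
scene [304.8, 185.2] 0.64 484.0
[-0.1571  0.0071  0.0819] 0.347 [0.5191 0.2067 0.038 ]
[-0.1471  0.007   0.0823] 0.347 [0.5185 0.2066 0.0376]
[-0.1539  0.008   0.0826] 0.347 [0.5181 0.2066 0.0372]
```

View pics/s15.png

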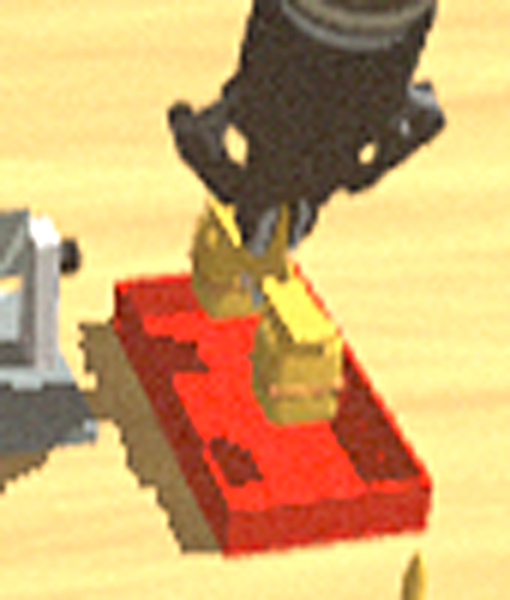

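Call:
jog_arm(
  targets="0 2 -10 0 0.5 0 -1;-1 0 -10 0 0 0 -1;0 0 -5 0 0 0 -1;0 0 0 0 0 0 -1",
)

```text
time: 23.88
eef_pos: [0.5098, 0.2094, 0.0823]
tcp_rot: [-0.047, 0.98, -0.009, -0.193]
contact_force: [0.0, 0.3, -2.3]
opening: 0.099
```

```bash
python3 st.py
```

```text
t 23.88 tcp [0.5098 0.2094 0.0823] yaw(y axis) 0.096 zaxis [-0.3782 -0.0358 -0.925 ] F [ 0.03  0.34 -2.35] T [ 0.066 -0.254 -0.022] open 0.099
```

Call:
jog_arm(
  targets="-3 0 -5 0 0.3 0 -1;-1 0 -4 0 0 0 -1;0 0 -3 0 0 0 -1",
)

```text
time: 24.13
eef_pos: [0.5054, 0.2095, 0.0692]
tcp_rot: [-0.047, 0.979, -0.009, -0.196]
contact_force: [-0.1, -0.2, -1.6]
opening: 0.099
```

```bash
python3 st.py
```

```text
t 24.13 tcp [0.5054 0.2095 0.0692] yaw(y axis) 0.0963 zaxis [-0.3837 -0.036  -0.9227] F [-0.13 -0.24 -1.59] T [ 0.065 -0.358 -0.038] open 0.099
```

Call:
jog_arm(
  targets="0 0 -2.5 0 0 0 -1;0 0 0 0 0 0 -1",
)

```text
time: 24.3
eef_pos: [0.5059, 0.2096, 0.0686]
tcp_rot: [-0.047, 0.979, -0.009, -0.197]
contact_force: [-0.7, -0.2, -0.5]
opening: 0.099
```

```bash
python3 st.py
python3 - <<'E'
from plant import *
from h import *
p=read_camera("scene");im=p["pixels"]
cv2.imwrite("pics/s16.png",cv2.convertScaleAbs(cv2.resize(im[130:230,260:345],None,fx=6,fy=6,interpolation=cv2.INTER_CUBIC),alpha=1.6))
p=read_camera("wrist")
cv2.imwrite("pics/w16.png",cv2.convertScaleAbs(p["pixels"],alpha=1.6))
E
```

```text
t 24.3 tcp [0.5059 0.2096 0.0686] yaw(y axis) 0.0965 zaxis [-0.3853 -0.0361 -0.9221] F [-0.66 -0.2  -0.54] T [ 0.005 -0.099 -0.009] open 0.099
```

View pics/s16.png

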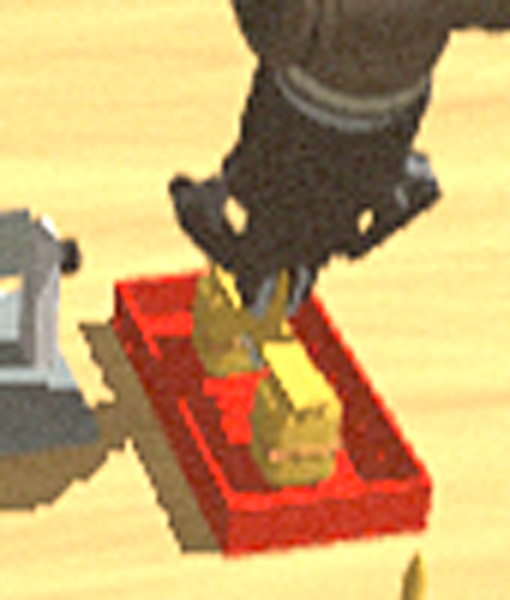

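View pics/w16.png

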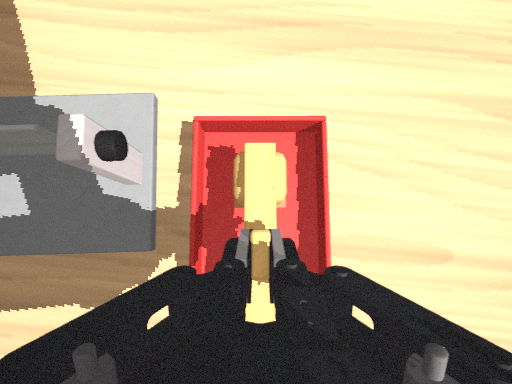

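The float sits within the tray (scene crop (300,420)) and the load is beginning to come off. I go slightly further down.

Call:
jog_arm(
  targets="0 0 -3 0 0 0 -1;0 0 -2 0 0 0 -1",
)

```text
time: 24.57
eef_pos: [0.5071, 0.2097, 0.0678]
tcp_rot: [-0.048, 0.979, -0.009, -0.197]
contact_force: [-2.5, -1.9, 6.6]
opening: 0.097
```

```bash
python3 st.py
```

```text
t 24.57 tcp [0.5071 0.2097 0.0678] yaw(y axis) 0.0968 zaxis [-0.3859 -0.0362 -0.9218] F [-2.5  -1.85  6.62] T [-0.162  1.174  0.134] open 0.097
```

Call:
jog_arm(
  targets="0 0 0 0 0 0 -1;0 0 0 0 0 0 -0.4;0 0 0 0 0 0 -0.4;0 0 0 0 0 0 -0.4;4 0 9 0 0 0 -0.4;8 1 18 0 0 0 -0.4;12 1 28 0 0 0 -0.2;12 1 30 0 0 0 0;0 0 20 0 -6 0 0;0 0 0 0 0 0 0",
)

```text
time: 25.4
eef_pos: [0.5438, 0.2122, 0.1748]
tcp_rot: [-0.046, 0.988, -0.012, -0.147]
contact_force: [-0.2, 0.9, 2.3]
opening: 0.5
```

```bash
python3 st.py
python3 - <<'E'
from plant import *
from h import *
p=read_camera("scene");im=p["pixels"]
cv2.imwrite("pics/s17.png",cv2.convertScaleAbs(cv2.resize(im[120:230,175:345],None,fx=4.5,fy=4.5,interpolation=cv2.INTER_CUBIC),alpha=1.6))
p=read_camera("wrist")
cv2.imwrite("pics/w17.png",cv2.convertScaleAbs(p["pixels"],alpha=1.6))
E
```

```text
t 25.4 tcp [0.5438 0.2122 0.1748] yaw(y axis) 0.0953 zaxis [-0.2885 -0.0372 -0.9568] F [-0.19  0.92  2.28] T [ 0.042 -0.133  0.029] open 0.5
```

View pics/s17.png

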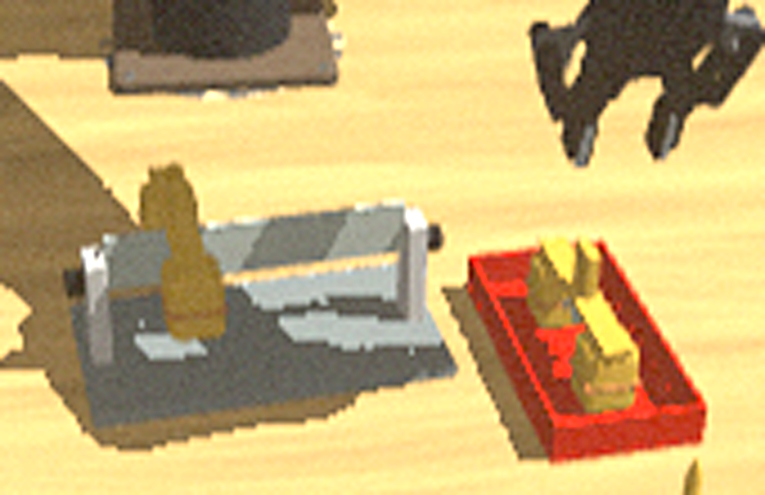

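View pics/w17.png

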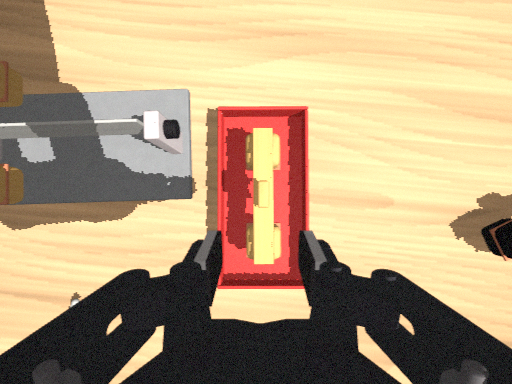

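B stands upright in the tray (wrist (263,195)), with its shadow consistent. I clear the arm upward, wait and do the last checks.

Call:
jog_arm(
  targets="0 20 20 0 -5 0 0;0 30 25 0 -5 0 0;0 30 25 0 -5 0 0;0 30 20 0 0 0 0;0 0 0 0 0 0 0;0 0 0 0 0 0 0;0 0 0 0 0 0 0;0 0 0 0 0 0 0;0 0 0 0 0 0 0;0 0 0 0 0 0 0",
)

```text
time: 26.33
eef_pos: [0.5365, 0.3184, 0.2445]
tcp_rot: [-0.04, 0.998, -0.023, -0.033]
contact_force: [-0.1, -0.5, -0.9]
opening: 0.501
```

```bash
python3 st.py
python3 - <<'E'
from plant import *
from h import *
p=read_camera("scene");im=p["pixels"]
cv2.imwrite("pics/s18.png",cv2.convertScaleAbs(cv2.resize(im[120:230,175:345],None,fx=4.5,fy=4.5,interpolation=cv2.INTER_CUBIC),alpha=1.6))
cv2.imwrite("pics/s18f.png",im)
t=read_camera("top");cv2.imwrite("pics/t18.png",t["pixels"])
for n,q in(("scene",p),("top",t)):
  for r in silhouettes("float_a",q):
    if r["p"]<.3: continue
    m=r["mask"].astype(np.float32);g=atz(q,r["uv"],.1);g0=atz(q,r["uv"],.03)
    if abs(g[1]+.05)<.04 and abs(g[0]-.5)<.1: print(n,"A",r["p"]);fitpivot([(q,m)],(.477,-.05),.124,.102,(-.3,0,.3))
    if abs(g0[1]-.21)<.05 and abs(g0[0]-.51)<.1: print(n,"B",r["p"],fit([(q,m)],.512,.21,.1,z=.004))
E
```

```text
t 26.33 tcp [0.5365 0.3184 0.2445] yaw(y axis) 0.0818 zaxis [-0.0633 -0.0478 -0.9968] F [-0.06 -0.49 -0.91] T [-0.    -0.051  0.016] open 0.501
scene B 0.88 (array([0.51197424, 0.21074691, 0.04190079]), np.float64(0.17627106983144136))
scene A 0.76
  start -0.3 [-0.002  -0.1007  0.0035] 0.33
  start 0 [-0.0025 -0.1036  0.0031] 0.329
  start 0.3 [-0.002  -0.0983  0.004 ] 0.33
top A 0.72
  start -0.3 [ 0.0018 -0.038  -0.0012] 0.139
  start 0 [ 0.002  -0.0494 -0.0009] 0.14
  start 0.3 [ 0.0018 -0.0521 -0.0013] 0.14
top B 0.62 (array([0.50969869, 0.21201448, 0.10707675]), np.float64(0.2294391882627177))
```

View pics/s18.png

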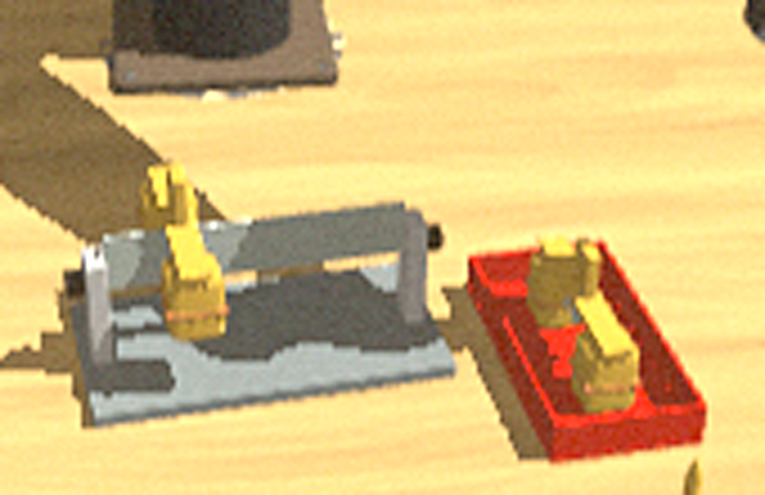

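View pics/s18f.png

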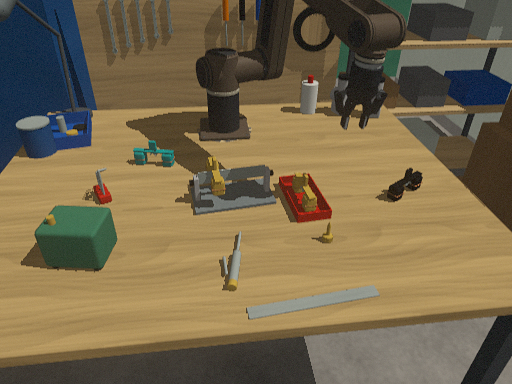

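A's tilt fits scatter (−0.04 to −0.10), so I take one closer wrist look at A.

Call:
jog_arm(
  targets="-6 -38 3 -2.5 -3.5 2 0;-7 -38 1 0 0 0 0;-8 -38 1 0 0 0 0;-8 -38 0 0 0 0 0;-8 -38 0 0 0 0 0;-8 -38 0 0 0 0 0;-8 -38 0 0 0 0 0;-8 -38 0 0 0 0 0;0 0 0 0 0 0 0;0 0 0 0 0 0 0",
)

```text
time: 27.37
eef_pos: [0.4717, 0.0022, 0.25]
tcp_rot: [-0.058, 0.997, -0.048, 0.001]
contact_force: [0.0, -0.7, 0.0]
opening: 0.5
```

```bash
python3 st.py
python3 - <<'E'
from plant import *
from h import *
V=[]
for n in("wrist","scene","top"):
  q=read_camera(n)
  if n=="wrist": cv2.imwrite("pics/w19.png",cv2.convertScaleAbs(q["pixels"],alpha=1.6))
  if n=="scene":
    cv2.imwrite("pics/s19.png",cv2.convertScaleAbs(cv2.resize(q["pixels"][130:220,175:285],None,fx=6,fy=6,interpolation=cv2.INTER_CUBIC),alpha=1.6))
  for r in silhouettes("float_a",q):
    if r["p"]<.3: continue
    m=r["mask"].astype(np.float32);g=atz(q,r["uv"],.1)
    if abs(g[1]+.05)<.04 and abs(g[0]-.5)<.1:
        print(n,"A",r["p"],m.sum());fitpivot([(q,m)],(.477,-.05),.124,.102,(-.3,0,.3));V.append((q,m));break
print("joint");fitpivot(V,(.477,-.05),.124,.102,(-.3,0,.3))
E
```

```text
t 27.37 tcp [0.4717 0.0022 0.25  ] yaw(y axis) 0.1156 zaxis [ 0.0077 -0.0958 -0.9954] F [ 0.02 -0.72  0.04] T [0.074 0.004 0.033] open 0.5
wrist A 0.8 3374.0
  start -0.3 [ 0.0005 -0.0025  0.0012] 0.219
  start 0 [ 0.0003 -0.0034  0.0012] 0.219
  start 0.3 [ 0.0006 -0.0025  0.0012] 0.219
scene A 0.96 462.0
  start -0.3 [-0.0012 -0.0972  0.0028] 0.249
  start 0 [-0.0017 -0.0958  0.0028] 0.25
  start 0.3 [-0.0014 -0.0974  0.0028] 0.25
joint
  start -0.3 [-0.0001 -0.0612  0.0002] 0.246
  start 0 [-0.0003 -0.0607  0.0013] 0.242
  start 0.3 [-0.0002 -0.0624  0.0012] 0.242
```

View pics/w19.png

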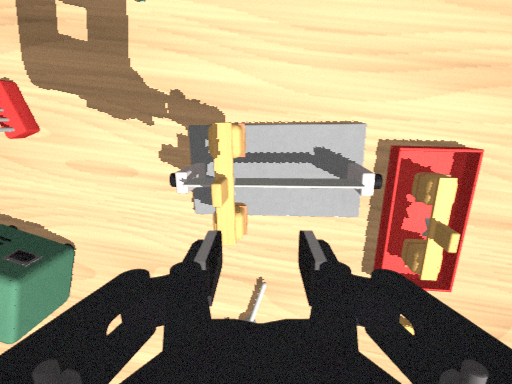

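View pics/s19.png

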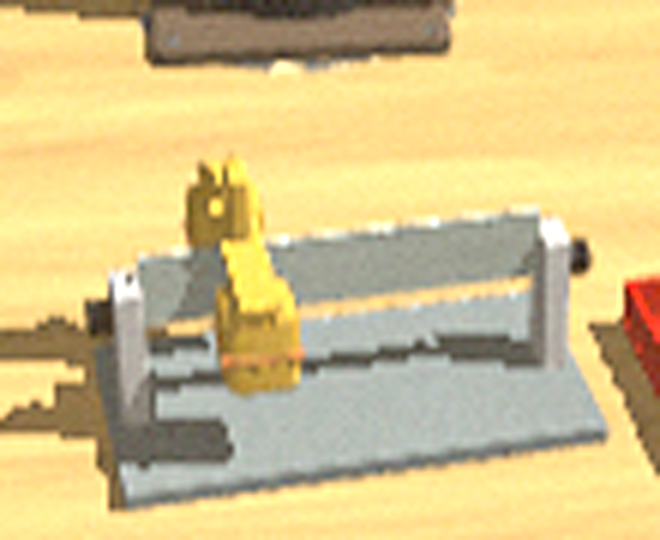

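A's picture matches the one taken right after release (pontoon bottom at crop row 390 in both). The wrist fit gives a tilt of −0.003 rad, and B stands in the tray at wrist (432,228). The arm touches nothing, so I hand in.

```bash
python3 -c "
from plant import *
print(get_state()['time'],get_state()['contact_force']);print(sign_off())"
```

```text
27.6667 [-0.6389286   0.27225505  0.37872327]
the job is handed in; nothing more can be done
None
```

I hung both floats on the knife edge and let go. float_b tipped about 20° with its −x pontoon low, and float_a stayed level. float_b now stands upright in the red tray and float_a hangs on the blade. I handed in at 27.7 s, and no verdict was reported.

**Last checks:**
- **float_b:** It stands upright in the middle of the tray, at about (0.511, 0.211).
- **float_a:** It looks unchanged since its release. The closest wrist view puts its tilt at about 0 rad, but the scene and top cameras disagreed (−0.04 to −0.10 rad). I put that down to fit bias, because the scene camera already read −0.065 rad before I touched float_b.
- **Rest of the bench:** Everything else looks to be where it started, judged by eye from the pictures. The gripper was empty and clear, with forces near zero.

**Contact:** Seating float_a took several tries. It pressed on the groove walls with up to about 32 N (28 N of it upward) before it found the edge; the blade is rated not to give below 25 N. I saw no sign that the blade moved.

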